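# Swap the odd billet in a covered colour kit

## Robot

A 6-joint arm with a two-finger parallel gripper is mounted at the origin on the work surface. World frame = base frame: x ahead of the robot, y to its left, z up, the work surface at z = 0. Lengths are in m, angles in rad, forces in N, time in s.
With the tool pointing down it reaches from about 0.35 to 0.775 m from the base axis. Payload 5.5 kg.
Tool frame: the origin (TCP) lies between the finger pads; the fingertips stand 19 mm ahead of it and the grasp point (between the pads) is the TCP; z points along the fingers, y is the line along which they close (so a half turn about z gives the same grasp; the last joint's range is limited). The gripper opens to 85 mm and grips with 20 to 120 N. Pads are 22 mm wide; open, the fingers measure 114 mm over their backs; the gripper's body (76 mm by 85 mm) begins 54 mm behind the grasp point. The pads swing forward as they close: fully open they stand 13 mm farther back than shut.
Start: joints at [-1.251, 0.313, 0.046, 1.304, 0, 1.431], TCP at [0.255, -0.515, 0.25] pointing down, gripper open.
Joint ranges: [-2.76, 2.76], [-0.86, 1.69], [-1.03, 1.26], [-2.2, 2.34], [-1.47, 1.5], [-3.14, 3.14]. Speed limits (rad/s): [2.57, 2.57, 3.14, 3.14, 3.14, 3.14].

## Interface

Orientations are given as a unit quaternion [w, x, y, z].
In Python, from workcell import env gives the robot as it stands.
- The arm moves only by the tool carry_out, never from a script. Its argument "increments" is a list that holds one entry, the list of rows, each a list of 6 numbers: the shift along the tool's x, y, z each as a share of 50 cm, from -1 to 1, then the turn, a rotation vector about the tool's x, y, z each as a share of 2 pi rad, from -1 to 1. In form: [[[x, y, z, ax, ay, az], ...]]. A call has 1 to 5 rows; each row is the pose to reach, as a shift and turn from the pose commanded when the call began, along the tool's axes at that moment, turning the shorter way round; what a row does not reach only later rows make up. A row lasts 1/8 s, in which the tool goes at most 62.5 mm and 10.7 degrees, less where a joint would pass 70% of its speed; a pose out of reach is approached as far as the arm can. A call with a number of a shift or a turn outside -1 to 1 is refused whole. A call with a gripper value outside its range is refused whole. "jaw" is the closure, from 0 (fully open) to 1 (shut), set as the call begins (left out, the last holds). The fingers move at their own pace and stop on an object; "squeeze" is the grip in N (left out, the last holds). Time passes only in rows, so rows that repeat a pose let the fingers close. It gives the time, the measured TCP pose, the force, the opening and the grip force at its end, in the units of the state.
- env.get_state(): the state, without advancing time (a new reading comes with each control period).
- env.read_camera(name): name is "scene" or "top"; returns a dict with "frame" (420x560x3 uint8, blue, green, red), "z_map" (420x560 float32, m along the optical axis (not along the pixel's ray), 0 where there is no reading), "intrinsics" (3x3 intrinsics, pixels), "k1" (the pictures are not rectified: a ray, as slopes to the right and down, at radius r is drawn at 1 + k1 r^2 times it, then the intrinsics apply), "R" (3x3) and "t" (3): a world point X has camera coordinates R X + t. Camera axes: x right, y down, z forward; pixel columns grow to the right and rows downward; lengths in m; the calibration is good to about 2 mm. A picture is of the moment at which its call begins.
- env.hand_in(): hands the job in; it is judged then, once.
Trained networks look in the newest picture that a camera, given by its name, has taken for a name from the list of things; names that differ only in an ending like _2 or _b are one class to them, and where a whole thing is asked for, a point or a joint stands for the part that bears it (a point fixed in the world has none). Each returns a list of dicts, best first, with "score" (0 to 1); they miss things now and then, are a little off and sometimes report something else, mostly with a low value. They report only what shows in the picture. A call takes as long as a camera call.
- env.find_in(camera, name): "position" ([x, y, z] in m, in world coordinates, good to about 4 mm: the middle of the surface that is visible of it).
The state is a dict: "clock": time; "joint_pos": joint angles; "qvel": joint speeds; "tau": joint torques, N m; "tcp_pos": TCP position; "orientation": TCP orientation; "wrist_force": force on the tool from outside, world axes, zero at the start; "ft_torque": the same for the moment, N m; "finger_gap": finger opening in m; "grip_force": force on a finger pad.
Only numpy, scipy, OpenCV 4.12 (cv2) and the standard library are available. Lean on these libraries where they do the work, as an engineer would, in place of code of your own. Each camera call takes 0.05 s, during which the arm holds its last target. There are 200 camera calls.

## Task

Ready this glass-colour kit for the next piece: first clear all the pale glass offcuts off its cover into the steel scrap tub and turn both brass thumbscrews anticlockwise a quarter turn to their stops, then lift the cover off and lay it flat, handle up and square, in the middle of the black rubber pad. One of the four billets in the kit is not like the others: lay it flat in the blue returns tray, and lay the one stock billet that matches the other three in colour and length flat in the pocket it left. Leave the other billets where they are and the hand tools, mug and bottle undisturbed.

Things in the scene. Friction and masses are not known exactly. Their poses are not given: they have to be found in the camera images.
- kit: fixed grey box 260 (x) x 124 (y) x 40 mm high, 6 mm walls and floor; origin at the centre of its underside. Steel stops 47 mm high at both x ends (to x = +-140). Under the cover, four pockets centred at its x = -84, -28, 28, 84 mm, y = 0, each 42 (x) x 112 (y) mm, parted by ridges 8 mm above the inner floor. A billet lies in one along the kit's y, its centre 20 mm above the bench
- screw_left (a joint): captive brass thumbscrew (rad), upright axis at kit x = 0, y = 76 mm. 0 to 0.15: its tongue (top 50 mm over the bench, 27 mm long) holds the cover down; free over 1.3; stop at 1.57. Grows anticlockwise from above, stays where left, friction 0.04 N m. Grip: upright wing 34 mm long, 9 mm thick, 52 to 80 mm over the bench, turning with it; at 0 its length lies along the kit's y
- screw_right (a joint): the same thumbscrew on the kit's -y side, axis at kit x = 0, y = -76 mm, likewise anticlockwise to loosen
- cover: loose aluminium cover plate 262 (its x) x 126 (its y) x 4 mm, 0.38 kg, at the start lying on the kit's rim (underside 40 mm above the bench). Origin at the centre of its underside, z up. Over its centre a black handle bar, 80 mm along the cover's x, 12 mm thick and high, its centre 42 mm above the underside, 32 mm free space under it
- pad: black rubber pad, fixed flat on the bench, 270 (its x) x 140 (its y) x 4 mm. Origin at the centre of its underside. Left or right of the kit; the plywood stock board (same size, the three stock billets lying across it about 95 mm apart) is on the other side
- tub: open steel scrap tub, fixed, 100 (x) x 150 (y) x 70 mm high outside, 4 mm walls and floor. Origin at the centre of its underside. On the bench nearer the robot, left or right; offcuts may be dropped in
- tray: open blue returns tray, fixed, 100 (x) x 150 (y) x 25 mm high outside, 4 mm walls and floor. Origin at the centre of its underside. On the other side from the tub
- amber0: amber glass billet, 100 (its x) x 28 x 28 mm, about 0.2 kg, in one of the kit's pockets at the start, long axis along the kit's y. Origin at its centre
- amber1: amber glass billet, 100 (its x) x 28 x 28 mm, about 0.2 kg, in one of the kit's pockets at the start, long axis along the kit's y. Origin at its centre
- amber2: amber glass billet, 100 (its x) x 28 x 28 mm, about 0.2 kg, in one of the kit's pockets at the start, long axis along the kit's y. Origin at its centre
- violet: violet glass billet, 100 (its x) x 28 x 28 mm, about 0.2 kg, in one of the kit's pockets at the start, long axis along the kit's y. Origin at its centre
- spare: amber glass billet, 100 (its x) x 28 x 28 mm, about 0.2 kg, on the stock board at the start. Origin at its centre
- short: short amber glass billet, 62 (its x) x 28 x 28 mm, on the stock board. Origin at its centre
- green: green glass billet, 100 (its x) x 28 x 28 mm, on the stock board. Origin at its centre
- offcut0: pale aqua lump of offcut glass, 60 (its x) x 34 (its y) x 30 mm, 0.12 kg, lying on one corner of the kit's cover at the start, or absent (None). Origin at its centre
- offcut1: pale aqua lump of offcut glass, 60 (its x) x 34 (its y) x 30 mm, 0.12 kg, lying on one corner of the kit's cover at the start, or absent (None). Origin at its centre
- offcut2: pale aqua lump of offcut glass, 60 (its x) x 34 (its y) x 30 mm, 0.12 kg, lying on one corner of the kit's cover at the start, or absent (None). Origin at its centre
- offcut3: pale aqua lump of offcut glass, 60 (its x) x 34 (its y) x 30 mm, 0.12 kg, lying on one corner of the kit's cover at the start, or absent (None). Origin at its centre
- dividers: bystander: steel dividers, two legs 170 mm long, lying flat, at the right; origin on its underside
- paddle: bystander: black graphite paddle with a wooden handle, 260 mm long, lying beyond the kit; origin on its underside
- shears: bystander: steel shears with red finger rings, 240 mm long, lying flat at the left; origin on its underside
- mug: bystander: blue mug 90 mm high, at the right; origin on its underside
- bottle: bystander: green bottle 200 mm high, at the right beyond the stock or pad; origin on its underside
- brush: bystander: hand brush lying beyond the kit; origin on its underside

How it is judged:
By the outcome, as a careful person would: the job done as asked, in the order asked, and still so for the second after the job is handed in, with the robot touching nothing.
Of offcut0, offcut1, offcut2, offcut3 only 2 to 4 are there at a start; the rules pass over those that are not, and their reading is None.
At some moment in a run one of spare, green, short may be knocked a few centimetres aside while the robot is not near it.
Once in a run the grip may slacken for a moment while it holds something.
It also fails if it takes over 210 s, if anything falls off the work surface, if the arm or the gripper's body presses on something with over 40 N, if the wrist force passes 120 N, or if a joint passes its speed limit or range.

## Working session

There is one attempt and no reset: what is moved stays moved. The work goes in short steps, Python scripts to look and compute and a tool call to move; the robot and the scene stay as the last step left them, time stands still between calls to the robot, and variables do not carry over. Pictures are saved under pics/ and viewed, at most 14 in all, crops included, and the job is handed in when it is done.

Besides the shell and the picture viewer there is one more tool, called after "Request:" as name(argument=value, ...) on one line, values as JSON. carry_out: Moves the arm, as the interface text tells. Its arguments: {"type":"object","properties":{"increments":{"type":"array","items":{"type":"array","items":{"type":"array","items":{"type":"number","minimum":-1,"maximum":1}}}},"jaw":{"type":"number"},"squeeze":{"type":"number"}},"required":["increments"]}

```bash
ls; mkdir -p pics
cat > h.py <<'E'
from workcell import env
import numpy as np, cv2
def cam(n): return env.read_camera(n)
def world(c,u,v,z=None):
    K=c["intrinsics"];d=np.array([(u-K[0,2])/K[0,0],(v-K[1,2])/K[1,1]]);s=d.copy()
    for _ in range(20): s=d/(1+c["k1"]*(s@s))
    Z=c["z_map"][int(round(v)),int(round(u))] if z is None else z
    return np.array(c["R"]).T@(np.array([s[0],s[1],1])*Z-np.array(c["t"]))
def cloud(c):
    K=c["intrinsics"];H,W=c["z_map"].shape
    u,v=np.meshgrid(np.arange(W),np.arange(H));d=np.stack([(u-K[0,2])/K[0,0],(v-K[1,2])/K[1,1]],-1);s=d.copy()
    for _ in range(20): s=d/(1+c["k1"]*(s**2).sum(-1,keepdims=True))
    P=np.concatenate([s,np.ones((H,W,1))],-1)*c["z_map"][...,None]
    X=(P-np.array(c["t"]))@np.array(c["R"]); X[c["z_map"]==0]=np.nan
    return X
def proj(c,X):
    p=np.array(c["R"])@np.array(X)+np.array(c["t"]);s=p[:2]/p[2];s=s*(1+c["k1"]*(s@s));K=c["intrinsics"]
    return K[0,0]*s[0]+K[0,2],K[1,1]*s[1]+K[1,2]
E
python3 - <<'E'
from h import *
np.set_printoptions(precision=4,suppress=True)
s=env.get_state();print(s)
for n in("top","scene"):
    c=cam(n);cv2.imwrite(f"pics/{n}0.png",cv2.resize(c["frame"],(800,600)));print(n,c["intrinsics"],c["k1"],c["R"],c["t"])
    np.savez(f"{n}0.npz",**c)
    for k in "kit screw_left screw_right cover pad tub tray amber0 spare short green offcut0 mug bottle".split():
        print(k,[(np.round(d["position"],3).tolist(),round(d["score"],2)) for d in env.find_in(n,k)][:5])
E
```

```text
pics
{'clock': 0.0, 'joint_pos': array([-1.2506,  0.314 ,  0.045 ,  1.3036,  0.    ,  1.4312]), 'qvel': array([-0.0003, -0.0002, -0.0001, -0.0015, -0.0031,  0.0004]), 'tau': array([  0.0011, -48.0626,  29.8534,   0.0195,  -0.    ,  -0.    ]), 'tcp_pos': array([ 0.255 , -0.5149,  0.2494]), 'orientation': array([-0.0009,  0.9737,  0.2279, -0.0001]), 'wrist_force': array([0.5221, 0.1979, 0.1215]), 'ft_torque': array([-0.042 , -0.0562, -0.0216]), 'grip_force': 0.0, 'finger_gap': 0.08515146136680536}
top [[390.1278   0.     281.893 ]
 [  0.     390.1278 206.8573]
 [  0.       0.       1.    ]] -0.0029629804321459337 [[-0.0083 -0.9995  0.0314]
 [-0.9938  0.0047 -0.1109]
 [ 0.1107 -0.0321 -0.9933]] [-0.021   0.5571  0.9273]
kit [([0.558, 0.019, 0.048], 0.9), ([0.47, 0.053, 0.075], 0.67)]
screw_left []
screw_right [([0.663, 0.253, 0.033], 0.21), ([0.471, 0.048, 0.076], 0.2)]
cover [([0.556, 0.023, 0.044], 0.92)]
pad [([0.555, -0.246, 0.004], 0.73)]
tub [([0.331, -0.301, 0.001], 0.82)]
tray [([0.327, 0.308, 0.01], 0.92), ([0.558, -0.05, 0.076], 0.6)]
amber0 []
spare [([0.57, 0.249, 0.029], 0.
[... 687 characters left out ...]
right [([0.563, -0.061, 0.068], 0.52)]
cover [([0.567, 0.019, 0.043], 0.76)]
pad [([0.562, -0.25, 0.007], 0.85), ([0.664, 0.247, 0.032], 0.67)]
tub [([0.327, -0.289, 0.024], 0.59)]
tray [([0.326, 0.303, 0.004], 0.88)]
amber0 [([0.327, -0.29, 0.021], 0.73), ([0.56, -0.063, 0.07], 0.55)]
spare [([0.567, 0.245, 0.034], 0.53)]
short [([0.666, 0.249, 0.031], 0.69)]
green [([0.639, -0.02, 0.075], 0.73), ([0.48, 0.222, 0.03], 0.59), ([0.566, -0.042, 0.028], 0.19)]
offcut0 [([0.479, 0.046, 0.068], 0.68), ([0.64, -0.02, 0.076], 0.65), ([0.484, -0.025, 0.073], 0.63), ([0.638, 0.05, 0.074], 0.49)]
mug [([0.574, -0.436, 0.039], 0.9), ([0.484, -0.024, 0.072], 0.72)]
bottle [([0.709, -0.412, 0.13], 0.68)]
```

View pics/top0.png

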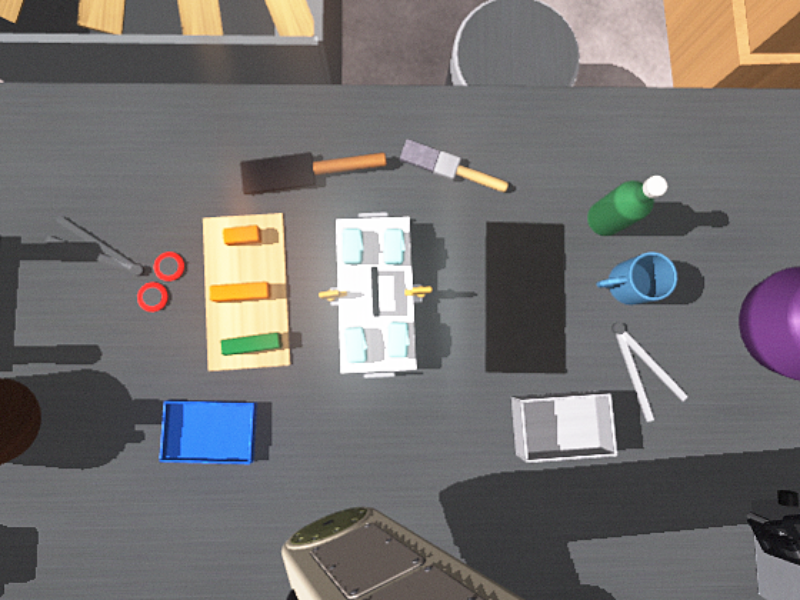

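View pics/scene0.png

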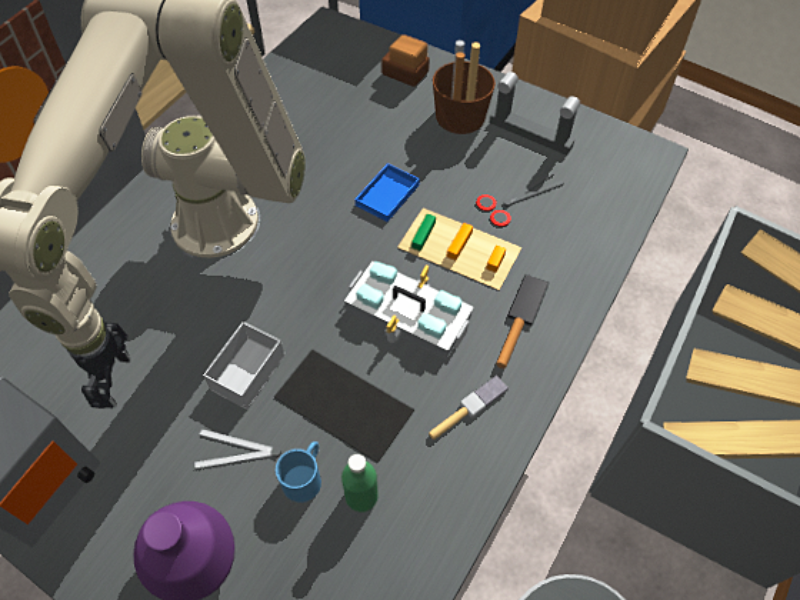

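Four offcuts sit on the cover (top picture around (352,245), (394,245), (357,345), (397,340)). The wings are at (330,294) and (418,291), the pad is on the right at (525,297) and the tub near right at (565,427). The stock is on the left at (240,235), (240,292) and (250,344), and the tray at (208,432). Next I measure with both depth clouds.

```bash
cat >> h.py <<'E'
def rect(P):
    (cx,cy),(w,h),a=cv2.minAreaRect((P[:,:2]*1000).astype(np.float32))
    if w<h: w,h,a=h,w,a+90
    a=(a+90)%180-90
    return f"({cx:.1f},{cy:.1f}) {w:.0f}x{h:.0f} ang {a:.1f}"
def seg(c,x0,x1,y0,y1,z0,z1,col=None,minpx=25):
    X=cloud(c);m=(X[...,0]>x0)&(X[...,0]<x1)&(X[...,1]>y0)&(X[...,1]<y1)&(X[...,2]>z0)&(X[...,2]<z1)
    if col is not None:
        hsv=cv2.cvtColor(c["frame"],cv2.COLOR_BGR2HSV);m&=cv2.inRange(hsv,*map(np.array,col))>0
    n,l=cv2.connectedComponents(m.astype(np.uint8),connectivity=4);out=[]
    for i in range(1,n):
        P=X[l==i]
        if len(P)>=minpx: out.append((len(P),rect(P),"zmed %.1f max %.1f"%(np.median(P[:,2])*1e3,P[:,2].max()*1e3), c["frame"][l==i].mean(0).round().tolist()))
    return out
E
python3 - <<'E'
from h import *
for n in("top","scene"):
    c=dict(np.load(f"{n}0.npz"));print(n)
    for nm,b in dict(offc=(.42,.7,-.06,.1,.066,.079),coverplate=(.4,.71,-.046,.085,.036,.0475),handleTop=(.5,.62,-.02,.06,.079,.1),wingL=(.5,.62,.07,.14,.054,.09),wingR=(.5,.62,-.1,-.035,.054,.09),stock=(.38,.72,.15,.36,.02,.045),board=(.38,.75,.1,.4,.002,.012),tub=(.25,.42,-.42,-.2,.06,.08),tray=(.25,.42,.2,.42,.018,.032),mug=(.5,.68,-.56,-.36,.02,.2)).items():
        for o in seg(c,*b): print(nm,*o)
    X=cloud(c);g=c["frame"].max(-1);m=(g<60)&(X[...,0]>.4)&(X[...,0]<.72)&(X[...,1]>-.36)&(X[...,1]<-.14)&(X[...,2]>.0)&(X[...,2]<.012)
    k,l,s,_=cv2.connectedComponentsWithStats(m.astype(np.uint8));i=1+s[1:,4].argmax();print("pad",rect(X[l==i]),np.median(X[l==i][:,2]))
E
```

```text
top
offc 339 (639.2,61.2) 58x34 ang 0.2 zmed 72.6 max 77.6 [249.0, 249.0, 229.0]
offc 342 (639.0,-7.7) 59x33 ang -0.4 zmed 72.2 max 76.5 [249.0, 249.0, 228.0]
offc 355 (482.0,-13.7) 56x33 ang -0.5 zmed 72.2 max 77.4 [249.0, 249.0, 231.0]
offc 363 (474.1,55.7) 60x35 ang 6.9 zmed 72.3 max 77.1 [249.0, 249.0, 233.0]
coverplate 3827 (565.0,23.8) 269x126 ang 2.0 zmed 43.2 max 47.5 [238.0, 237.0, 237.0]
coverplate 31 (423.6,25.5) 31x5 ang 89.6 zmed 45.6 max 47.3 [231.0, 227.0, 228.0]
handleTop 175 (561.4,24.3) 77x12 ang -0.1 zmed 86.9 max 90.4 [128.0, 126.0, 124.0]
wingL 71 (557.6,98.4) 33x9 ang -81.5 zmed 77.6 max 83.0 [142.0, 209.0, 233.0]
wingR 70 (562.2,-52.3) 33x11 ang -81.3 zmed 77.4 max 81.5 [111.0, 205.0, 231.0]
stock 299 (666.9,256.4) 62x29 ang -84.4 zmed 31.1 max 36.5 [61.0, 178.0, 247.0]
stock 485 (567.8,257.4) 101x28 ang -86.3 zmed 31.0 max 36.5 [57.0, 186.0, 251.0]
stock 487 (478.3,236.3) 100x28 ang -82.5 zmed 30.8 max 36.6 [100.0, 171.0, 93.0]
stock 33 (381.2,324.5) 67x2 ang 88.5 zmed 23.8 max 27.1 [209.0, 101.0, 43.0]
board 3620 (571.9,253.2) 274x145 ang 3.2 zmed 3.8 max 12.
[... 2119 characters left out ...]
, 206.0, 224.0]
board 167 (692.8,258.7) 130x34 ang -82.7 zmed 4.3 max 11.7 [171.0, 232.0, 245.0]
board 39 (488.3,179.2) 41x22 ang 48.9 zmed 4.7 max 11.2 [86.0, 120.0, 127.0]
board 31 (507.4,186.2) 34x26 ang -69.8 zmed 4.3 max 9.3 [153.0, 218.0, 238.0]
board 28 (684.7,194.3) 36x16 ang -39.4 zmed 3.9 max 10.9 [134.0, 189.0, 208.0]
tub 340 (335.8,-294.9) 152x105 ang -87.3 zmed 67.2 max 77.0 [147.0, 147.0, 145.0]
tray 30 (307.9,227.6) 61x7 ang -4.4 zmed 22.8 max 27.3 [129.0, 67.0, 29.0]
mug 637 (587.4,-427.8) 106x82 ang 63.2 zmed 64.3 max 95.9 [112.0, 91.0, 59.0]
mug 27 (674.8,-403.4) 29x10 ang 88.9 zmed 131.1 max 137.4 [79.0, 114.0, 68.0]
pad (557.5,-248.7) 270x143 ang -1.6 0.004101302171281721
```

```bash
cat > plan.py <<'E'
from h import *
import json
from scipy.spatial.transform import Rotation as R
def rot(a,M=None): return R.from_euler("z",a,degrees=True)*R.from_quat([1,0,0,0])
def plan(wps,p=None,q=None):
    """wps: dicts x,y,z (mm) a (deg) n (extra hold rows) v (mm/row) jaw sq. Prints calls."""
    s=env.get_state()
    p=np.array(s["tcp_pos"]);w,x,y,z=s["orientation"];q=R.from_quat([x,y,z,w])
    call=[];meta={};base=(p,q);out=[];cur=dict(a=None)
    def flush():
        nonlocal call,base,meta
        if call or meta:
            if not call: call=[row(p,q)]
            out.append((call,meta));r=call[-1]
            base=(base[0]+base[1].apply(np.array(r[:3])*.5),base[1]*R.from_rotvec(np.array(r[3:])*2*np.pi))
            call=[];meta={}
    def row(P,Q):
        d=base[1].inv().apply(P-base[0])/.5;e=(base[1].inv()*Q).as_rotvec()/2/np.pi
        return [round(float(t),3)+0. for t in (*d,*e)]
    for wp in wps:
        if "jaw" in wp or "sq" in wp:
            flush();meta={k:wp[k] for k in("jaw","sq") if k in wp}
        P=np.array([wp.get(k,p[i]*1e3)for i,k in enumerate("xyz")])/1e3
        Q=rot(wp["a"]) if "a" in wp else q
        dist=np.linalg.norm(P-p)*1e3;rv=(q.inv()*Q).as_rotvec();ang=np.degrees(np.linalg.norm(rv))
        n=int(max(np.ceil(dist/wp.get("v",58)-1e-6),np.ceil(ang/wp.get("w",10)-1e-6)))
        if dist<.3 and ang<.2:n=0
        rows=[(p+(P-p)*k/n,q*R.from_rotvec(rv*k/n)) for k in range(1,n+1)]+[(P,Q)]*wp.get("n",0)
        for r in rows:
            if len(call)==5: flush()
            call.append(row(*r))
        p,q=P,Q
    flush()
    for c,m in out: print(json.dumps([c]),m)
    print("time",sum(len(c) for c,_ in out)/8)
E
python3 - <<'E'
from plan import *
plan([dict(x=400,y=-250,z=250,a=100),dict(x=481.5,y=-16.5,z=170,a=180.5,n=2,jaw=.4)])
E
```

```text
[[[0.062, -0.043, 0.0, 0.0, 0.0, -0.026], [0.124, -0.087, 0.0, 0.0, 0.0, -0.051], [0.186, -0.13, 0.0, 0.0, 0.0, -0.077], [0.248, -0.173, 0.0, 0.0, 0.0, -0.102], [0.309, -0.217, 0.0, 0.0, 0.0, -0.128]]] {}
[[[0.074, 0.015, 0.0, 0.0, 0.0, -0.025], [0.149, 0.029, 0.001, 0.0, 0.0, -0.051], [0.223, 0.044, 0.001, 0.0, 0.0, -0.077]]] {}
[[[0.048, 0.027, 0.017, 0.0, 0.0, -0.024], [0.096, 0.054, 0.035, 0.0, 0.0, -0.049], [0.143, 0.081, 0.053, 0.0, 0.0, -0.074], [0.191, 0.108, 0.071, 0.0, 0.0, -0.099], [0.239, 0.135, 0.088, 0.0, 0.0, -0.124]]] {'jaw': 0.4}
[[[0.016, 0.053, 0.018, 0.0, 0.0, -0.025], [0.031, 0.106, 0.036, 0.0, 0.0, -0.05], [0.046, 0.158, 0.054, 0.0, 0.0, -0.074], [0.061, 0.211, 0.072, 0.0, 0.0, -0.099], [0.061, 0.211, 0.072, 0.0, 0.0, -0.099]]] {}
[[[0.0, 0.0, 0.0, 0.0, 0.0, 0.0]]] {}
time 2.375
```

Request:
carry_out(increments=[[[0.062,-0.043,0.0,0.0,0.0,-0.026],[0.124,-0.087,0.0,0.0,0.0,-0.051],[0.186,-0.13,0.0,0.0,0.0,-0.077],[0.248,-0.173,0.0,0.0,0.0,-0.102],[0.309,-0.217,0.0,0.0,0.0,-0.128]]])

```text
clock: 2.12
tcp_pos: [0.346, -0.3485, 0.2504]
orientation: [0.0, 0.805, 0.593, 0.0]
wrist_force: [-0.7, -0.9, 0.0]
finger_gap: 0.0853
grip_force: 0.0
```

Request:
carry_out(increments=[[[0.074,0.015,0.0,0.0,0.0,-0.025],[0.149,0.029,0.001,0.0,0.0,-0.051],[0.223,0.044,0.001,0.0,0.0,-0.077]]])

```text
clock: 2.5
tcp_pos: [0.4006, -0.2487, 0.2499]
orientation: [0.0, 0.64, 0.769, -0.0]
wrist_force: [0.7, -0.1, 0.1]
finger_gap: 0.0852
grip_force: 0.0
```

Request:
carry_out(increments=[[[0.048,0.027,0.017,0.0,0.0,-0.024],[0.096,0.054,0.035,0.0,0.0,-0.049],[0.143,0.081,0.053,0.0,0.0,-0.074],[0.191,0.108,0.071,0.0,0.0,-0.099],[0.239,0.135,0.088,0.0,0.0,-0.124]]], jaw=0.4)

```text
clock: 3.12
tcp_pos: [0.4458, -0.1195, 0.2056]
orientation: [0.0, 0.3, 0.954, -0.0]
wrist_force: [-0.7, -1.0, -0.8]
finger_gap: 0.0511
grip_force: 0.0
```

Request:
carry_out(increments=[[[0.016,0.053,0.018,0.0,0.0,-0.025],[0.031,0.106,0.036,0.0,0.0,-0.05],[0.046,0.158,0.054,0.0,0.0,-0.074],[0.061,0.211,0.072,0.0,0.0,-0.099],[0.061,0.211,0.072,0.0,0.0,-0.099]]])

```text
clock: 3.75
tcp_pos: [0.4813, -0.0152, 0.1692]
orientation: [-0.001, -0.005, 1.0, 0.0]
wrist_force: [-0.2, -0.3, 0.6]
finger_gap: 0.0512
grip_force: 0.0
```

Run:
```python
from plan import *
plan([dict(x=481.5,y=-16.5,z=66,n=1),dict(n=4,jaw=1,sq=50),dict(z=170,n=1)])
```

```text
[[[0.0, -0.001, 0.103, 0.0, 0.0, 0.0], [-0.001, -0.003, 0.206, 0.0, 0.0, 0.0], [-0.001, -0.003, 0.206, 0.0, 0.0, 0.0]]] {}
[[[0.0, 0.0, 0.0, 0.0, 0.0, 0.0], [0.0, 0.0, 0.0, 0.0, 0.0, 0.0], [0.0, 0.0, 0.0, 0.0, 0.0, 0.0], [0.0, 0.0, 0.0, 0.0, 0.0, 0.0], [0.0, 0.0, -0.104, 0.0, 0.0, 0.0]]] {'jaw': 1, 'sq': 50}
[[[0.001, 0.0, -0.104, 0.0, 0.0, 0.0], [0.001, 0.0, -0.104, 0.0, 0.0, 0.0]]] {}
time 1.25
```

Request:
carry_out(increments=[[[0.0,-0.001,0.103,0,0,0],[-0.001,-0.003,0.206,0,0,0],[-0.001,-0.003,0.206,0,0,0]]])

```text
clock: 4.12
tcp_pos: [0.4785, -0.0181, 0.0641]
orientation: [-0.004, -0.002, 1.0, 0.001]
wrist_force: [-0.8, 0.3, -0.1]
finger_gap: 0.051
grip_force: 0.0
```

Request:
carry_out(increments=[[[0,0,0,0,0,0],[0,0,0,0,0,0],[0,0,0,0,0,0],[0,0,0,0,0,0]]], jaw=1, squeeze=50)

```text
clock: 4.62
tcp_pos: [0.4834, -0.0185, 0.0685]
orientation: [0.002, -0.004, 1.0, -0.001]
wrist_force: [-0.2, -1.3, 6.7]
finger_gap: 0.033
grip_force: 50.5
```

Request:
carry_out(increments=[[[0,0,-0.08,0,0,0],[0,0,-0.16,0,0,0],[0,0,-0.2,0,0,0],[0,0,-0.2,0,0,0]]])

```text
clock: 5.12
tcp_pos: [0.4833, -0.0183, 0.1687]
orientation: [0.002, -0.004, 1.0, -0.001]
wrist_force: [-0.5, -1.0, -1.0]
finger_gap: 0.0333
grip_force: 49.6
```

Run:
```python
from plan import *
for n in("top","scene"):
    c=cam(n);print(n)
    for o in seg(c,.44,.53,-.06,.03,.1,.2,((80,10,120),(105,120,255)),minpx=10):print(*o)
    for o in seg(c,.42,.7,-.06,.1,.066,.079):print(*o)
print(env.get_state()["tcp_pos"])
plan([dict(x=336,y=-265,z=150),dict(z=65,n=1),dict(n=3,jaw=.4),dict(z=150),dict(x=474,y=53,z=150,a=186),dict(z=66,n=1)])
```

```text
top
291 (639.0,62.4) 58x31 ang 0.1 zmed 72.6 max 77.0 [245.0, 245.0, 218.0]
149 (652.3,-7.8) 33x33 ang 89.8 zmed 72.6 max 77.7 [241.0, 241.0, 212.0]
28 (558.7,90.9) 18x9 ang -79.0 zmed 76.9 max 78.9 [114.0, 192.0, 226.0]
scene
78 (498.1,-16.0) 39x27 ang -57.2 zmed 171.2 max 175.9 [201.0, 204.0, 163.0]
84 (479.4,50.0) 45x39 ang 10.6 zmed 71.7 max 78.2 [231.0, 232.0, 201.0]
162 (638.3,56.1) 58x38 ang -0.9 zmed 72.2 max 78.4 [224.0, 226.0, 198.0]
169 (636.5,-13.8) 59x36 ang 2.1 zmed 72.4 max 78.5 [230.0, 231.0, 202.0]
[ 0.48163129 -0.01797921  0.16632002]
[[[0.059, -0.098, 0.007, 0.0, 0.0, 0.0], [0.118, -0.197, 0.013, 0.0, 0.0, 0.0], [0.177, -0.295, 0.02, 0.0, 0.0, 0.0], [0.236, -0.393, 0.026, 0.0, 0.0, 0.0], [0.295, -0.492, 0.033, 0.0, 0.0, 0.0]]] {}
[[[0.0, 0.0, 0.085, 0.0, 0.0, 0.0], [0.0, 0.0, 0.17, 0.0, 0.0, 0.0], [0.0, 0.0, 0.17, 0.0, 0.0, 0.0]]] {}
[[[0.0, 0.0, 0.0, 0.0, 0.0, 0.0], [0.0, 0.0, 0.0, 0.0, 0.0, 0.0], [0.0, 0.0, 0.0, 0.0, 0.0, 0.0], [0.0, 0.0, -0.085, 0.0, 0.0, 0.0], [0.0, 0.0, -0.17, 0.0, 0.0, 0.0]]] {'jaw': 0.4}
[[[-0.047, 0.106, 0.0, 0.0, 0.0, -0.003], [-0.094, 0.211, 0.0, 0.0, 0.0, -0.005], [-0.14, 0.317, 0.0, 0.0, 0.0, -0.008], [-0.187, 0.423, 0.0, 0.0, 0.0, -0.01], [-0.234, 0.528, 0.0, 0.0, 0.0, -0.013]]] {}
[[[-0.055, 0.102, 0.0, 0.0, 0.0, -0.002], [-0.055, 0.102, 0.084, 0.0, 0.0, -0.002], [-0.055, 0.102, 0.168, 0.0, 0.0, -0.002], [-0.055, 0.102, 0.168, 0.0, 0.0, -0.002]]] {}
time 2.75
```

Request:
carry_out(increments=[[[0.059,-0.098,0.007,0,0,0],[0.118,-0.197,0.013,0,0,0],[0.177,-0.295,0.02,0,0,0],[0.236,-0.393,0.026,0,0,0],[0.295,-0.492,0.033,0,0,0]]])

```text
clock: 5.85
tcp_pos: [0.3345, -0.2658, 0.1489]
orientation: [-0.001, -0.004, 1.0, 0.001]
wrist_force: [1.1, -1.9, -1.4]
finger_gap: 0.0335
grip_force: 49.6
```

Request:
carry_out(increments=[[[0,0,0.0,0,0,0],[0,0,0.085,0,0,0],[0,0,0.17,0,0,0],[0,0,0.17,0,0,0]]])

```text
clock: 6.35
tcp_pos: [0.334, -0.2613, 0.0621]
orientation: [-0.003, -0.004, 1.0, 0.004]
wrist_force: [-0.5, 0.1, -1.2]
finger_gap: 0.0331
grip_force: 49.7
```

Request:
carry_out(increments=[[[0,0,0,0,0,0],[0,0,0,0,0,0],[0,0,0,0,0,0],[0,0,-0.085,0,0,0],[0,0,-0.17,0,0,0]]], jaw=0.4)

```text
clock: 6.98
tcp_pos: [0.3362, -0.265, 0.1518]
orientation: [0.0, -0.004, 1.0, -0.0]
wrist_force: [0.5, -1.3, -1.2]
finger_gap: 0.0511
grip_force: 0.0
```

Request:
carry_out(increments=[[[-0.047,0.106,0,0,0,-0.003],[-0.094,0.211,0,0,0,-0.005],[-0.14,0.317,0,0,0,-0.008],[-0.187,0.423,0,0,0,-0.01],[-0.234,0.528,0,0,0,-0.013]]])

```text
clock: 7.6
tcp_pos: [0.4524, 0.0014, 0.1514]
orientation: [0.001, -0.045, 0.999, -0.0]
wrist_force: [1.4, -1.0, -0.0]
finger_gap: 0.0515
grip_force: 0.0
```

Request:
carry_out(increments=[[[-0.055,0.102,0,0,0,-0.002],[-0.055,0.102,0,0,0,-0.002],[-0.055,0.102,0.084,0,0,-0.002],[-0.055,0.102,0.168,0,0,-0.002],[-0.055,0.102,0.168,0,0,-0.002]]])

```text
clock: 8.22
tcp_pos: [0.4712, 0.0523, 0.0643]
orientation: [-0.003, -0.05, 0.999, 0.0]
wrist_force: [-0.2, -0.6, 0.4]
finger_gap: 0.0508
grip_force: 0.0
```

Request:
carry_out(increments=[[[0,0,0,0,0,0],[0,0,0,0,0,0],[0,0,0,0,0,0],[0,0,0,0,0,0]]], jaw=1, squeeze=50)

```text
clock: 8.72
tcp_pos: [0.4755, 0.0526, 0.0679]
orientation: [0.002, -0.051, 0.999, -0.0]
wrist_force: [-0.3, -2.0, 7.0]
finger_gap: 0.0336
grip_force: 50.6
```

Request:
carry_out(increments=[[[0,0,-0.08,0,0,0],[0,0,-0.16,0,0,0],[0,0,-0.18,0,0,0]]])

```text
clock: 9.1
tcp_pos: [0.476, 0.0529, 0.1592]
orientation: [0.003, -0.051, 0.999, -0.0]
wrist_force: [0.5, 0.4, -1.3]
finger_gap: 0.0334
grip_force: 50.3
```

Run:
```python
from plan import *
for n in("top","scene"):
    c=cam(n);print(n)
    for o in seg(c,.27,.41,-.42,-.17,.006,.08,((80,10,120),(105,120,255)),minpx=10):print(*o)
plan([dict(x=336,y=-315,z=150,a=180),dict(z=65,n=1),dict(n=3,jaw=.4),dict(z=150),dict(x=638,y=-11.5,z=150,a=181),dict(z=66,n=1)])
```

```text
top
316 (336.2,-265.5) 58x43 ang -2.0 zmed 31.9 max 36.7 [211.0, 211.0, 175.0]
scene
181 (343.3,-264.4) 81x37 ang -8.9 zmed 33.0 max 73.0 [205.0, 208.0, 169.0]
[[[0.05, -0.101, 0.002, 0.0, 0.0, 0.002], [0.1, -0.201, 0.004, 0.0, 0.0, 0.005], [0.151, -0.302, 0.006, 0.0, 0.0, 0.007], [0.201, -0.402, 0.008, 0.0, 0.0, 0.009], [0.251, -0.503, 0.01, 0.0, 0.0, 0.012]]] {}
[[[0.042, -0.104, 0.002, 0.0, 0.0, 0.002], [0.085, -0.208, 0.004, 0.0, 0.0, 0.004], [0.085, -0.208, 0.089, 0.0, 0.0, 0.004], [0.085, -0.208, 0.174, 0.0, 0.0, 0.004], [0.085, -0.208, 0.174, 0.0, 0.0, 0.004]]] {}
[[[0.0, 0.0, 0.0, 0.0, 0.0, 0.0], [0.0, 0.0, 0.0, 0.0, 0.0, 0.0], [0.0, 0.0, 0.0, 0.0, 0.0, 0.0], [0.0, 0.0, -0.085, 0.0, 0.0, 0.0], [0.0, 0.0, -0.17, 0.0, 0.0, 0.0]]] {'jaw': 0.4}
[[[-0.076, 0.076, 0.0, 0.0, 0.0, 0.0], [-0.151, 0.152, 0.0, 0.0, 0.0, -0.001], [-0.227, 0.228, 0.001, 0.0, 0.0, -0.001], [-0.303, 0.303, 0.001, 0.0, 0.0, -0.001], [-0.378, 0.379, 0.001, 0.0, 0.0, -0.002]]] {}
[[[-0.077, 0.075, 0.0, 0.0, 0.0, 0.0], [-0.153, 0.15, 0.0, 0.0, 0.0, 0.0], [-0.23, 0.225, 0.001, 0.0, 0.0, -0.001], [-0.229, 0.225, 0.085, 0.0, 0.0, -0.001], [-0.229, 0.225, 0.169, 0.0, 0.0, -0.001]]] {}
[[[0.0, 0.0, 0.0, 0.0, 0.0, 0.0]]] {}
time 3.25
```

Request:
carry_out(increments=[[[0.05,-0.101,0.002,0,0,0.002],[0.1,-0.201,0.004,0,0,0.005],[0.151,-0.302,0.006,0,0,0.007],[0.201,-0.402,0.008,0,0,0.009],[0.251,-0.503,0.01,0,0,0.012]]])

```text
clock: 9.82
tcp_pos: [0.3732, -0.2108, 0.1497]
orientation: [-0.001, -0.013, 1.0, 0.001]
wrist_force: [1.5, -1.2, -1.4]
finger_gap: 0.0334
grip_force: 50.4
```

Request:
carry_out(increments=[[[0.042,-0.104,0.002,0,0,0.002],[0.085,-0.208,0.004,0,0,0.004],[0.085,-0.208,0.089,0,0,0.004],[0.085,-0.208,0.174,0,0,0.004],[0.085,-0.208,0.174,0,0,0.004]]])

```text
clock: 10.45
tcp_pos: [0.3322, -0.3117, 0.0603]
orientation: [-0.003, -0.0, 1.0, 0.004]
wrist_force: [-1.2, 1.1, -0.6]
finger_gap: 0.0329
grip_force: 50.4
```

Request:
carry_out(increments=[[[0,0,0,0,0,0],[0,0,0,0,0,0],[0,0,0,0,0,0],[0,0,-0.085,0,0,0],[0,0,-0.17,0,0,0]]], jaw=0.4)

```text
clock: 11.08
tcp_pos: [0.3351, -0.3149, 0.1508]
orientation: [0.0, -0.001, 1.0, -0.0]
wrist_force: [0.7, -0.4, 0.8]
finger_gap: 0.0514
grip_force: 0.0
```

Request:
carry_out(increments=[[[-0.076,0.076,0,0,0,0],[-0.151,0.152,0,0,0,-0.001],[-0.227,0.228,0.001,0,0,-0.001],[-0.303,0.303,0.001,0,0,-0.001],[-0.378,0.379,0.001,0,0,-0.002]]])

```text
clock: 11.7
tcp_pos: [0.5255, -0.124, 0.1499]
orientation: [0.001, -0.007, 1.0, -0.001]
wrist_force: [0.4, -0.3, -0.6]
finger_gap: 0.0508
grip_force: 0.0
```

Request:
carry_out(increments=[[[-0.077,0.075,0,0,0,0],[-0.153,0.15,0,0,0,0],[-0.23,0.225,0.001,0,0,-0.001],[-0.23,0.225,0.001,0,0,-0.001]]])

```text
clock: 12.2
tcp_pos: [0.6397, -0.0083, 0.1486]
orientation: [0.001, -0.012, 1.0, 0.0]
wrist_force: [-0.3, -1.4, 0.1]
finger_gap: 0.051
grip_force: 0.0
```

Run:
```python
from plan import *
for n in("top","scene"):
    c=cam(n);print(n)
    for o in seg(c,.27,.41,-.42,-.17,.006,.08,((80,10,120),(105,120,255)),minpx=10):print(*o)
plan([dict(x=638,y=-11.5,z=66,n=1)])
```

```text
top
309 (336.4,-260.6) 58x32 ang -1.2 zmed 32.1 max 37.7 [202.0, 202.0, 162.0]
380 (334.1,-311.0) 59x36 ang -2.2 zmed 31.6 max 36.8 [237.0, 237.0, 201.0]
scene
180 (347.0,-265.8) 85x39 ang -10.1 zmed 33.3 max 77.6 [205.0, 207.0, 169.0]
196 (338.4,-311.4) 90x43 ang 0.7 zmed 33.1 max 70.4 [235.0, 236.0, 202.0]
[[[-0.001, -0.001, 0.082, 0.0, 0.0, 0.0], [-0.001, -0.001, 0.165, 0.0, 0.0, 0.0], [-0.001, -0.001, 0.165, 0.0, 0.0, 0.0]]] {}
time 0.375
```

Request:
carry_out(increments=[[[-0.001,-0.001,0.082,0,0,0],[-0.001,-0.001,0.165,0,0,0],[-0.001,-0.001,0.165,0,0,0]]])

```text
clock: 12.68
tcp_pos: [0.6343, -0.0127, 0.0632]
orientation: [-0.003, -0.009, 1.0, 0.0]
wrist_force: [-0.8, -0.7, 0.7]
finger_gap: 0.0511
grip_force: 0.0
```

Request:
carry_out(increments=[[[0,0,0,0,0,0],[0,0,0,0,0,0],[0,0,0,0,0,0],[0,0,0,0,0,0]]], jaw=1, squeeze=50)

```text
clock: 13.18
tcp_pos: [0.6389, -0.0122, 0.0677]
orientation: [0.001, -0.01, 1.0, -0.001]
wrist_force: [-1.9, -2.4, 6.2]
finger_gap: 0.0332
grip_force: 51.2
```

Request:
carry_out(increments=[[[0,0,-0.08,0,0,0],[0,0,-0.16,0,0,0],[0,0,-0.18,0,0,0]]])

```text
clock: 13.55
tcp_pos: [0.6396, -0.0119, 0.1591]
orientation: [0.003, -0.01, 1.0, -0.0]
wrist_force: [1.1, 0.1, -1.7]
finger_gap: 0.0329
grip_force: 50.3
```

Run:
```python
from plan import *
plan([dict(x=335,y=-312,z=150,a=180),dict(z=73,n=1),dict(n=3,jaw=.4),dict(z=150),dict(x=638.5,y=58,z=150,a=181,n=1),dict(z=66,n=1)])
```

```text
[[[0.078, -0.073, 0.002, 0.0, 0.0, 0.0], [0.155, -0.147, 0.004, 0.0, 0.0, 0.001], [0.233, -0.22, 0.006, 0.0, 0.0, 0.001], [0.311, -0.294, 0.008, 0.0, 0.0, 0.002], [0.388, -0.367, 0.01, 0.0, 0.001, 0.002]]] {}
[[[0.077, -0.075, 0.002, 0.0, 0.0, 0.0], [0.154, -0.149, 0.004, 0.0, 0.0, 0.001], [0.231, -0.224, 0.007, 0.0, 0.0, 0.001], [0.23, -0.224, 0.084, 0.0, 0.0, 0.001], [0.23, -0.224, 0.161, 0.0, 0.0, 0.001]]] {}
[[[0.0, 0.0, 0.0, 0.0, 0.0, 0.0]]] {}
[[[0.0, 0.0, 0.0, 0.0, 0.0, 0.0], [0.0, 0.0, 0.0, 0.0, 0.0, 0.0], [0.0, 0.0, 0.0, 0.0, 0.0, 0.0], [0.0, 0.0, -0.077, 0.0, 0.0, 0.0], [0.001, 0.0, -0.154, 0.0, 0.0, 0.0]]] {'jaw': 0.4}
[[[-0.068, 0.082, 0.0, 0.0, 0.0, 0.0], [-0.136, 0.165, 0.0, 0.0, 0.0, 0.0], [-0.203, 0.247, -0.001, 0.0, 0.0, -0.001], [-0.271, 0.329, -0.001, 0.0, 0.0, -0.001], [-0.338, 0.411, -0.001, 0.0, 0.0, -0.001]]] {}
[[[-0.068, 0.082, 0.0, 0.0, 0.0, -0.001], [-0.136, 0.163, 0.0, 0.0, 0.0, -0.001], [-0.204, 0.245, 0.0, 0.0, 0.0, -0.001], [-0.273, 0.327, 0.0, 0.0, 0.0, -0.002], [-0.273, 0.327, 0.0, 0.0, 0.0, -0.002]]] {}
[[[0.0, 0.0, 0.084, 0.0, 0.0, 0.0], [0.0, 0.0, 0.168, 0.0, 0.0, 0.0], [0.0, 0.0, 0.168, 0.0, 0.0, 0.0]]] {}
time 3.625
```

Request:
carry_out(increments=[[[0.078,-0.073,0.002,0,0,0],[0.155,-0.147,0.004,0,0,0.001],[0.233,-0.22,0.006,0,0,0.001],[0.311,-0.294,0.008,0,0,0.002],[0.388,-0.367,0.01,0,0,0.002]]])

```text
clock: 14.18
tcp_pos: [0.4457, -0.1997, 0.1498]
orientation: [-0.0, -0.004, 1.0, 0.0]
wrist_force: [-0.1, 0.1, -1.3]
finger_gap: 0.0332
grip_force: 50.3
```

Request:
carry_out(increments=[[[0.077,-0.075,0.002,0,0,0],[0.154,-0.149,0.004,0,0,0.001],[0.231,-0.224,0.007,0,0,0.001],[0.23,-0.224,0.084,0,0,0.001],[0.23,-0.224,0.161,0,0,0.001]]])

```text
clock: 14.8
tcp_pos: [0.3326, -0.3127, 0.0691]
orientation: [0.0, 0.001, 1.0, -0.0]
wrist_force: [0.4, -0.1, -2.0]
finger_gap: 0.0335
grip_force: 50.4
```

Request:
carry_out(increments=[[[0,0,0,0,0,0],[0,0,0,0,0,0]]])

```text
clock: 15.05
tcp_pos: [0.3336, -0.312, 0.0708]
orientation: [0.0, -0.001, 1.0, -0.0]
wrist_force: [-0.0, -0.3, -0.8]
finger_gap: 0.0331
grip_force: 50.2
```

Request:
carry_out(increments=[[[0,0,0,0,0,0],[0,0,0,0,0,0],[0,0,0,0,0,0],[0,0,-0.077,0,0,0],[0,0,-0.154,0,0,0]]], jaw=0.4)

```text
clock: 15.68
tcp_pos: [0.3332, -0.3116, 0.1482]
orientation: [-0.0, -0.001, 1.0, 0.0]
wrist_force: [0.4, -0.4, 0.6]
finger_gap: 0.0512
grip_force: 0.0
```

Request:
carry_out(increments=[[[-0.068,0.082,0,0,0,0],[-0.136,0.165,0,0,0,0],[-0.203,0.247,-0.001,0,0,-0.001],[-0.271,0.329,-0.001,0,0,-0.001],[-0.338,0.411,-0.001,0,0,-0.001]]])

```text
clock: 16.3
tcp_pos: [0.5033, -0.1049, 0.1483]
orientation: [0.001, -0.004, 1.0, -0.0]
wrist_force: [0.6, -0.2, -0.0]
finger_gap: 0.0508
grip_force: 0.0
```

Request:
carry_out(increments=[[[-0.068,0.082,0,0,0,-0.001],[-0.136,0.163,0,0,0,-0.001],[-0.204,0.245,0,0,0,-0.001],[-0.273,0.327,0,0,0,-0.002],[-0.273,0.327,0,0,0,-0.002]]])

```text
clock: 16.92
tcp_pos: [0.6392, 0.0613, 0.1473]
orientation: [0.001, -0.012, 1.0, 0.0]
wrist_force: [0.4, -1.3, 0.0]
finger_gap: 0.0514
grip_force: 0.0
```

Request:
carry_out(increments=[[[0,0,0.084,0,0,0],[0,0,0.168,0,0,0],[0,0,0.168,0,0,0]]])

```text
clock: 17.3
tcp_pos: [0.6362, 0.0574, 0.0623]
orientation: [-0.001, -0.01, 1.0, -0.0]
wrist_force: [-0.3, -1.4, -0.2]
finger_gap: 0.0514
grip_force: 0.0
```

Request:
carry_out(increments=[[[0,0,0,0,0,0],[0,0,0,0,0,0],[0,0,0,0,0,0],[0,0,0,0,0,0]]], jaw=1, squeeze=50)

```text
clock: 17.8
tcp_pos: [0.6374, 0.0579, 0.0642]
orientation: [0.0, -0.01, 1.0, -0.0]
wrist_force: [-1.8, -0.9, 3.6]
finger_gap: 0.0331
grip_force: 50.4
```

Request:
carry_out(increments=[[[0,0,-0.08,0,0,0],[0,0,-0.16,0,0,0],[0,0,-0.18,0,0,0]]])

```text
clock: 18.18
tcp_pos: [0.6392, 0.0583, 0.1568]
orientation: [0.003, -0.01, 1.0, -0.0]
wrist_force: [0.8, 0.2, -1.8]
finger_gap: 0.0333
grip_force: 50.0
```

Run:
```python
from plan import *
for n in("top","scene"):
    c=cam(n);print(n)
    for o in seg(c,.27,.41,-.42,-.17,.006,.08,((80,10,120),(105,120,255)),minpx=10):print(*o)
    for o in seg(c,.5,.62,.07,.14,.054,.09)+seg(c,.5,.62,-.1,-.035,.054,.09):print("wing",*o)
plan([dict(x=336,y=-263,z=150,a=180),dict(z=73,n=2),dict(n=3,jaw=.4),dict(z=150),dict(x=480,y=-150,z=150,a=140),dict(x=561.5,y=-56,z=130,a=97,n=2)])
```

```text
top
312 (336.2,-265.8) 58x42 ang -0.8 zmed 31.9 max 37.0 [204.0, 203.0, 164.0]
492 (335.8,-319.1) 58x55 ang -0.7 zmed 60.8 max 67.6 [235.0, 235.0, 197.0]
wing 69 (563.1,-52.1) 33x9 ang -86.5 zmed 77.9 max 82.7 [90.0, 180.0, 217.0]
scene
380 (333.8,-288.6) 97x84 ang 2.8 zmed 55.8 max 71.9 [219.0, 222.0, 184.0]
33 (326.6,-328.1) 66x9 ang -5.4 zmed 30.6 max 52.4 [143.0, 146.0, 112.0]
wing 48 (556.7,93.9) 35x10 ang -80.4 zmed 75.3 max 83.4 [72.0, 157.0, 182.0]
wing 54 (564.0,-59.6) 35x15 ang -86.8 zmed 72.9 max 83.8 [71.0, 148.0, 170.0]
[[[0.077, -0.079, 0.001, 0.0, 0.0, 0.0], [0.154, -0.158, 0.002, 0.0, 0.0, 0.001], [0.231, -0.236, 0.003, 0.0, 0.0, 0.001], [0.308, -0.315, 0.004, 0.0, 0.0, 0.002], [0.386, -0.394, 0.005, 0.0, 0.0, 0.002]]] {}
[[[0.076, -0.08, 0.001, 0.0, 0.0, 0.0], [0.152, -0.159, 0.002, 0.0, 0.0, 0.001], [0.228, -0.239, 0.003, 0.0, 0.0, 0.001], [0.228, -0.239, 0.08, 0.0, 0.0, 0.001], [0.228, -0.239, 0.157, 0.0, 0.0, 0.001]]] {}
[[[0.0, 0.0, 0.0, 0.0, 0.0, 0.0], [0.0, 0.0, 0.0, 0.0, 0.0, 0.0]]] {}
[[[0.0, 0.0, 0.0, 0.0, 0.0, 0.0], [0.0, 0.0, 0.0, 0.0, 0.0, 0.0], [0.0, 0.0, 0.0, 0.0, 0.0, 0.0], [0.0, 0.0, -0.077, 0.0, 0.0, 0.0], [0.0, 0.0, -0.154, 0.0, 0.0, 0.0]]] {'jaw': 0.4}
[[[-0.072, 0.056, 0.0, 0.0, 0.0, 0.028], [-0.144, 0.113, 0.0, 0.0, 0.0, 0.056], [-0.216, 0.169, 0.001, 0.0, 0.0, 0.084], [-0.288, 0.226, 0.001, 0.0, 0.0, 0.111], [-0.321, 0.263, 0.009, 0.0, 0.0, 0.135]]] {}
[[[0.007, 0.049, 0.008, 0.0, 0.0, 0.024], [0.013, 0.099, 0.016, 0.0, 0.0, 0.048], [0.02, 0.148, 0.024, 0.0, 0.0, 0.072], [0.027, 0.197, 0.032, 0.0, 0.0, 0.096], [0.027, 0.197, 0.032, 0.0, 0.0, 0.096]]] {}
[[[0.0, 0.0, 0.0, 0.0, 0.0, 0.0]]] {}
time 3.5
```

Request:
carry_out(increments=[[[0.077,-0.079,0.001,0,0,0],[0.154,-0.158,0.002,0,0,0.001],[0.231,-0.236,0.003,0,0,0.001],[0.308,-0.315,0.004,0,0,0.002],[0.386,-0.394,0.005,0,0,0.002]]])

```text
clock: 18.9
tcp_pos: [0.446, -0.143, 0.1493]
orientation: [-0.001, -0.004, 1.0, 0.001]
wrist_force: [-0.6, -0.6, -0.8]
finger_gap: 0.0334
grip_force: 50.1
```

Request:
carry_out(increments=[[[0.076,-0.08,0.001,0,0,0],[0.152,-0.159,0.002,0,0,0.001],[0.228,-0.239,0.003,0,0,0.001],[0.228,-0.239,0.08,0,0,0.001],[0.228,-0.239,0.157,0,0,0.001]]])

```text
clock: 19.52
tcp_pos: [0.3339, -0.2631, 0.0707]
orientation: [-0.0, 0.001, 1.0, 0.0]
wrist_force: [0.0, -0.7, -0.9]
finger_gap: 0.0336
grip_force: 50.3
```

Request:
carry_out(increments=[[[0,0,0,0,0,0],[0,0,0,0,0,0]]])

```text
clock: 19.77
tcp_pos: [0.3352, -0.2627, 0.0729]
orientation: [-0.0, -0.001, 1.0, 0.0]
wrist_force: [0.8, 0.6, -0.4]
finger_gap: 0.0333
grip_force: 50.1
```

Request:
carry_out(increments=[[[0,0,0,0,0,0],[0,0,0,0,0,0],[0,0,0,0,0,0],[0,0,-0.077,0,0,0],[0,0,-0.154,0,0,0]]], jaw=0.4)

```text
clock: 20.4
tcp_pos: [0.3351, -0.2628, 0.1507]
orientation: [-0.0, -0.001, 1.0, -0.0]
wrist_force: [0.6, -0.8, 0.8]
finger_gap: 0.0515
grip_force: 0.0
```

Request:
carry_out(increments=[[[-0.072,0.056,0,0,0,0.028],[-0.144,0.113,0,0,0,0.056],[-0.216,0.169,0.001,0,0,0.084],[-0.288,0.226,0.001,0,0,0.111],[-0.321,0.263,0.009,0,0,0.135]]])

```text
clock: 21.02
tcp_pos: [0.4979, -0.1302, 0.1458]
orientation: [0.001, 0.413, 0.911, -0.0]
wrist_force: [-0.2, -1.3, 0.4]
finger_gap: 0.0514
grip_force: 0.0
```

Request:
carry_out(increments=[[[0.007,0.049,0.008,0,0,0.024],[0.013,0.099,0.016,0,0,0.048],[0.02,0.148,0.024,0,0,0.072],[0.027,0.197,0.032,0,0,0.096],[0.027,0.197,0.032,0,0,0.096]]])

```text
clock: 21.65
tcp_pos: [0.5613, -0.055, 0.1291]
orientation: [0.0, 0.662, 0.749, -0.0]
wrist_force: [-0.5, -0.7, -0.4]
finger_gap: 0.0514
grip_force: 0.0
```

Run:
```python
from plan import *
for n in("top","scene"):
    c=cam(n);print(n)
    for o in seg(c,.27,.41,-.42,-.17,.006,.08,((80,10,120),(105,120,255)),minpx=10):print(*o)
    for o in seg(c,.5,.62,.07,.14,.054,.09)+seg(c,.5,.62,-.1,-.035,.054,.09):print("wing",*o)
print(env.get_state()["tcp_pos"],env.get_state()["joint_pos"])
plan([dict(x=562.5,y=-56,z=75,a=95,n=2,v=40)])
```

```text
top
401 (336.2,-268.5) 64x56 ang -6.0 zmed 61.8 max 68.7 [236.0, 237.0, 201.0]
403 (335.7,-309.5) 58x35 ang -1.8 zmed 61.7 max 66.4 [238.0, 238.0, 202.0]
wing 71 (557.6,98.4) 32x9 ang -81.0 zmed 77.9 max 82.9 [117.0, 185.0, 218.0]
scene
190 (326.8,-253.1) 85x57 ang 0.7 zmed 62.6 max 73.1 [229.0, 231.0, 195.0]
232 (326.1,-305.8) 74x55 ang 1.7 zmed 62.0 max 72.4 [220.0, 222.0, 187.0]
10 (347.1,-279.2) 21x4 ang -11.4 zmed 28.8 max 36.9 [128.0, 131.0, 96.0]
wing 46 (556.4,93.8) 36x9 ang -81.3 zmed 73.5 max 84.4 [73.0, 157.0, 182.0]
wing 51 (562.4,-58.8) 34x9 ang -87.1 zmed 74.5 max 84.7 [72.0, 149.0, 170.0]
[ 0.56026292 -0.05606101  0.12930238] [-2.41969472e-01  3.54715048e-01 -1.99993223e-01  1.01631128e+00
 -6.41314599e-04  1.20569234e+00]
[[[0.0, 0.002, 0.054, 0.0, 0.0, 0.003], [0.0, 0.005, 0.109, 0.0, 0.0, 0.006], [0.0, 0.005, 0.109, 0.0, 0.0, 0.006], [0.0, 0.005, 0.109, 0.0, 0.0, 0.006]]] {}
time 0.5
```

Request:
carry_out(increments=[[[0,0.002,0.054,0,0,0.003],[0,0.004,0.08,0,0,0.006],[0,0.004,0.107,0,0,0.006],[0,0.004,0.107,0,0,0.006]]])

```text
clock: 22.25
tcp_pos: [0.5615, -0.0558, 0.0748]
orientation: [-0.001, 0.677, 0.736, -0.001]
wrist_force: [0.0, -1.1, -0.3]
finger_gap: 0.0517
grip_force: 0.0
```

Request:
carry_out(increments=[[[0,0,0,0,0,0],[0,0,0,0,0,0],[0,0,0,0,0,0],[0,0,0,0,0,0],[0,0,0,0,0,0]]], jaw=1, squeeze=40)

```text
clock: 22.88
tcp_pos: [0.5611, -0.056, 0.0766]
orientation: [-0.0, 0.677, 0.736, -0.001]
wrist_force: [-6.0, -2.1, 6.6]
finger_gap: 0.0083
grip_force: 40.6
```

Run:
```python
from plan import *
s=env.get_state();print(s["tcp_pos"],s["wrist_force"],s["ft_torque"],s["finger_gap"])
plan([dict(x=562,y=-56,a=183,w=8)])
```

```text
[ 0.56110603 -0.05602     0.0765803 ] [-5.95015165 -2.12276674  6.62427632] [-0.27026224  1.11568708 -0.01920266] 0.008337851541720856
[[[0.0, 0.0, 0.0, 0.0, 0.0, -0.02], [0.0, 0.0, 0.0, 0.0, 0.0, -0.041], [0.0, 0.0, 0.0, 0.0, 0.0, -0.061], [0.0, 0.001, 0.0, 0.0, 0.0, -0.082], [0.0, 0.001, 0.0, 0.0, 0.0, -0.102]]] {}
[[[0.0, 0.0, 0.0, 0.0, 0.0, -0.021], [0.0, 0.0, 0.0, 0.0, 0.0, -0.041], [0.0, 0.0, 0.0, 0.0, 0.0, -0.061], [0.0, 0.0, 0.0, 0.0, 0.0, -0.082], [0.0, 0.0, 0.0, 0.0, 0.0, -0.102]]] {}
[[[-0.001, 0.0, 0.0, 0.0, 0.0, -0.021], [-0.001, 0.0, 0.0, 0.0, 0.0, -0.041]]] {}
time 1.5
```

Request:
carry_out(increments=[[[0,0,0,0,0,-0.02],[0,0,0,0,0,-0.041],[0,0,0,0,0,-0.061],[0,0,0,0,0,-0.082],[0,0,0,0,0,-0.102]]])

```text
clock: 23.5
tcp_pos: [0.561, -0.056, 0.0766]
orientation: [-0.001, 0.409, 0.912, -0.001]
wrist_force: [-6.0, -0.7, 6.5]
finger_gap: 0.0082
grip_force: 40.6
```

Request:
carry_out(increments=[[[0,0,0,0,0,-0.02],[0,0,0,0,0,-0.041],[0,0,0,0,0,-0.061],[0,0,0,0,0,-0.082],[0,0,0,0,0,-0.102]]])

```text
clock: 24.12
tcp_pos: [0.561, -0.0561, 0.0766]
orientation: [-0.001, 0.101, 0.995, -0.001]
wrist_force: [-6.6, -1.7, 5.6]
finger_gap: 0.0082
grip_force: 40.6
```

Request:
carry_out(increments=[[[0,0,0,0,0,-0.02],[0,0,0,0,0,-0.038],[0,0,0,0,0,-0.038]]])

```text
clock: 24.5
tcp_pos: [0.5609, -0.0561, 0.0766]
orientation: [-0.001, -0.017, 1.0, -0.001]
wrist_force: [-5.5, -1.4, 6.3]
finger_gap: 0.0084
grip_force: 40.6
```

Run:
```python
from plan import *
s=env.get_state();print(s["tcp_pos"],s["wrist_force"],s["ft_torque"],s["finger_gap"],s["joint_pos"])
```

```text
[ 0.56094893 -0.05611331  0.07657811] [-5.5127707  -1.42003653  6.29101653] [-0.33967071  1.19812832 -0.01044994] 0.008408815434182417 [-0.24108875  0.40439428 -0.26810627  0.90033727 -0.00198526 -0.27418401]
```

Request:
carry_out(increments=[[[0,0,0,0,0,-0.004],[0,0,0,0,0,-0.008],[0,0,0,0,0,-0.008]]])

```text
clock: 24.88
tcp_pos: [0.5609, -0.0562, 0.0766]
orientation: [-0.001, -0.04, 0.999, -0.001]
wrist_force: [-6.5, -1.4, 6.7]
finger_gap: 0.0084
grip_force: 46.1
```

Run:
```python
from plan import *
s=env.get_state();print(s["tcp_pos"],s["orientation"],s["wrist_force"],s["ft_torque"],s["finger_gap"])
for n in("top","scene"):
    c=cam(n);print(n)
    for o in seg(c,.5,.62,.07,.14,.054,.09)+seg(c,.5,.62,-.1,-.035,.054,.085,((15,60,60),(40,255,255)),10):print("wing",*o)
```

```text
[ 0.56094053 -0.05615438  0.07659286] [-1.25230189e-03 -4.04029685e-02  9.99182532e-01 -5.46809593e-04] [-6.45840032 -1.4443432   6.69277812] [-0.26590031  1.19293685 -0.76651864] 0.008385446384028423
top
wing 71 (557.2,98.3) 33x9 ang -81.2 zmed 78.1 max 81.8 [124.0, 192.0, 223.0]
scene
wing 45 (556.6,92.4) 35x9 ang -82.8 zmed 75.4 max 84.1 [73.0, 157.0, 181.0]
wing 20 (574.1,-55.7) 20x7 ang -79.6 zmed 69.9 max 84.8 [58.0, 112.0, 130.0]
```

Run:
```python
from plan import *
plan([dict(n=3,jaw=.4),dict(z=135),dict(x=557,y=20,z=140,a=140),dict(x=557,y=95.7,z=130,a=98.5,n=1),dict(z=76,v=40,n=1),dict(n=5,jaw=1,sq=40),dict(a=184,w=8,n=1)])
```

```text
[[[0.0, 0.0, 0.0, 0.0, 0.0, 0.0], [0.0, 0.0, 0.0, 0.0, 0.0, 0.0], [0.0, 0.0, 0.0, 0.0, 0.0, 0.0], [0.0, 0.0, -0.058, 0.0, 0.0, 0.0], [0.0, 0.0, -0.117, 0.0, 0.0, 0.0]]] {'jaw': 0.4}
[[[-0.001, 0.03, -0.002, 0.0, 0.0, 0.025], [-0.001, 0.061, -0.004, 0.0, 0.0, 0.05], [-0.002, 0.091, -0.006, 0.0, 0.0, 0.074], [-0.003, 0.122, -0.008, 0.0, 0.0, 0.099], [-0.004, 0.152, -0.01, 0.0, 0.0, 0.124]]] {}
[[[0.02, 0.023, 0.004, 0.0, 0.0, 0.023], [0.039, 0.047, 0.008, 0.0, 0.0, 0.046], [0.059, 0.07, 0.012, 0.0, 0.0, 0.069], [0.078, 0.093, 0.016, 0.0, 0.0, 0.092], [0.097, 0.116, 0.02, 0.0, 0.0, 0.115]]] {}
[[[0.001, 0.0, 0.0, 0.0, 0.0, 0.0], [0.001, 0.0, 0.054, 0.0, 0.0, 0.0], [0.001, 0.0, 0.108, 0.0, 0.0, 0.0], [0.001, 0.0, 0.108, 0.0, 0.0, 0.0]]] {}
[[[0.0, 0.0, 0.0, 0.0, 0.0, 0.0], [0.0, 0.0, 0.0, 0.0, 0.0, 0.0], [0.0, 0.0, 0.0, 0.0, 0.0, 0.0], [0.0, 0.0, 0.0, 0.0, 0.0, 0.0], [0.0, 0.0, 0.0, 0.0, 0.0, 0.0]]] {'jaw': 1, 'sq': 40}
[[[0.0, 0.0, 0.0, 0.0, 0.0, -0.021], [0.0, 0.0, 0.0, 0.0, 0.0, -0.043], [0.0, 0.0, 0.0, 0.0, 0.0, -0.065], [0.0, 0.0, 0.0, 0.0, 0.0, -0.086], [0.0, 0.0, 0.0, 0.0, 0.0, -0.108]]] {}
[[[0.0, 0.0, 0.0, 0.0, 0.0, -0.021], [0.0, 0.0, 0.0, 0.0, 0.0, -0.043], [0.0, 0.0, 0.0, 0.0, 0.0, -0.064], [0.0, 0.0, 0.0, 0.0, 0.0, -0.086], [0.0, 0.0, 0.0, 0.0, 0.0, -0.108]]] {}
[[[0.0, 0.0, 0.0, 0.0, 0.0, -0.021], [0.0, 0.0, 0.0, 0.0, 0.0, -0.021]]] {}
time 4.5
```

Request:
carry_out(increments=[[[0,0,0,0,0,0],[0,0,0,0,0,0],[0,0,0,0,0,0],[0,0,-0.058,0,0,0],[0,0,-0.117,0,0,0]]], jaw=0.4)

```text
clock: 25.6
tcp_pos: [0.5622, -0.0555, 0.1345]
orientation: [-0.001, -0.042, 0.999, 0.0]
wrist_force: [0.2, -0.1, 0.2]
finger_gap: 0.0513
grip_force: 0.0
```

Request:
carry_out(increments=[[[-0.001,0.03,-0.002,0,0,0.025],[-0.001,0.061,-0.004,0,0,0.05],[-0.002,0.091,-0.006,0,0,0.074],[-0.003,0.122,-0.008,0,0,0.099],[-0.004,0.152,-0.01,0,0,0.124]]])

```text
clock: 26.22
tcp_pos: [0.5583, 0.0208, 0.1393]
orientation: [0.0, 0.343, 0.939, 0.0]
wrist_force: [0.9, -0.1, 0.2]
finger_gap: 0.0517
grip_force: 0.0
```

Request:
carry_out(increments=[[[0.02,0.023,0.004,0,0,0.023],[0.039,0.047,0.008,0,0,0.046],[0.059,0.07,0.012,0,0,0.069],[0.078,0.093,0.016,0,0,0.092],[0.097,0.116,0.02,0,0,0.115]]])

```text
clock: 26.85
tcp_pos: [0.5583, 0.0965, 0.1291]
orientation: [0.0, 0.653, 0.757, 0.0]
wrist_force: [-0.4, 0.6, -0.5]
finger_gap: 0.0512
grip_force: 0.0
```

Request:
carry_out(increments=[[[0.001,0,0,0,0,0],[0.001,0,0.04,0,0,0],[0.001,0,0.08,0,0,0],[0.001,0,0.108,0,0,0],[0.001,0,0.108,0,0,0]]])

```text
clock: 27.48
tcp_pos: [0.5572, 0.0959, 0.0742]
orientation: [-0.001, 0.651, 0.759, -0.001]
wrist_force: [-0.0, -0.3, -0.8]
finger_gap: 0.0514
grip_force: 0.0
```

Request:
carry_out(increments=[[[0,0,0,0,0,0],[0,0,0,0,0,0],[0,0,0,0,0,0],[0,0,0,0,0,0],[0,0,0,0,0,0]]], jaw=1, squeeze=40)

```text
clock: 28.1
tcp_pos: [0.5555, 0.0958, 0.076]
orientation: [-0.001, 0.651, 0.759, -0.002]
wrist_force: [-8.2, -3.0, 8.0]
finger_gap: 0.0081
grip_force: 40.7
```

Request:
carry_out(increments=[[[0,0,0,0,0,-0.021],[0,0,0,0,0,-0.043],[0,0,0,0,0,-0.065],[0,0,0,0,0,-0.086],[0,0,0,0,0,-0.108]]])

```text
clock: 28.72
tcp_pos: [0.5555, 0.0958, 0.076]
orientation: [-0.002, 0.36, 0.933, -0.001]
wrist_force: [-7.8, -1.4, 8.3]
finger_gap: 0.0082
grip_force: 40.6
```

Request:
carry_out(increments=[[[0,0,0,0,0,-0.021],[0,0,0,0,0,-0.043],[0,0,0,0,0,-0.064],[0,0,0,0,0,-0.086],[0,0,0,0,0,-0.108]]])

```text
clock: 29.35
tcp_pos: [0.5554, 0.0958, 0.076]
orientation: [-0.002, 0.029, 1.0, -0.001]
wrist_force: [-8.8, -3.0, 8.5]
finger_gap: 0.0085
grip_force: 40.6
```

Run:
```python
from plan import *
s=env.get_state();print(s["tcp_pos"],s["orientation"],s["wrist_force"],s["ft_torque"],s["finger_gap"])
```

```text
[0.55541161 0.09575678 0.07600022] [-2.17349082e-03  2.85787680e-02  9.99588834e-01 -8.32946470e-04] [-8.84464048 -3.03321312  8.48433669] [-0.46313567  1.70610956 -0.01970447] 0.008492105872535117
```

Request:
carry_out(increments=[[[0,0,0,0,0,-0.01],[0,0,0,0,0,-0.02],[0,0,0,0,0,-0.02]]])

```text
clock: 29.72
tcp_pos: [0.5554, 0.0957, 0.076]
orientation: [-0.002, -0.032, 0.999, -0.001]
wrist_force: [-8.8, -1.9, 8.7]
finger_gap: 0.0078
grip_force: 41.8
```

Run:
```python
from plan import *
s=env.get_state();print(s["tcp_pos"],s["orientation"],s["wrist_force"],s["ft_torque"],s["finger_gap"])
```

```text
[0.55543027 0.09573814 0.07602721] [-2.19306367e-03 -3.16272205e-02  9.99497137e-01 -6.18857433e-04] [-8.83820093 -1.87071501  8.70759756] [-0.3946677   1.68882489 -0.61462745] 0.007845200166579523
```

Request:
carry_out(increments=[[[0,0,0,0,0,0],[0,0,0,0,0,0],[0,0,0,0,0,0],[0,0,-0.06,0,0,0],[0,0,-0.12,0,0,0]]], jaw=0.4)

```text
clock: 30.35
tcp_pos: [0.5579, 0.0964, 0.1356]
orientation: [-0.0, -0.032, 0.999, -0.0]
wrist_force: [0.9, 0.3, 0.1]
finger_gap: 0.0512
grip_force: 0.0
```

Request:
carry_out(increments=[[[0,0.08,-0.1,0,0,0.003],[0,0.18,-0.1,0,0,0.005],[0,0.28,-0.1,0,0,0.005],[0,0.28,-0.1,0,0,0.005]]])

```text
clock: 30.85
tcp_pos: [0.5488, 0.2393, 0.1853]
orientation: [0.0, -0.019, 1.0, 0.0]
wrist_force: [0.5, -0.7, -0.1]
finger_gap: 0.0515
grip_force: 0.0
```

Run:
```python
from plan import *
for n in("top","scene"):
    c=cam(n);print(n)
    for nm,b in dict(cover=(.4,.71,-.046,.085,.036,.0475),handle=(.5,.62,-.02,.06,.079,.1),wingL=(.5,.62,.07,.14,.054,.09),wingR=(.5,.62,-.1,-.035,.054,.09)).items():
        for o in seg(c,*b): print(nm,*o)
    cv2.imwrite(f"pics/{n}1.png",cv2.resize(c["frame"][100:300,150:450],(750,500)))
```

```text
top
cover 5332 (565.2,24.1) 270x126 ang 2.1 zmed 43.1 max 47.5 [245.0, 244.0, 246.0]
cover 30 (423.6,27.9) 26x5 ang 89.5 zmed 45.1 max 47.5 [233.0, 229.0, 231.0]
handle 173 (561.4,24.3) 77x12 ang -0.1 zmed 86.8 max 91.6 [123.0, 121.0, 125.0]
wingL 73 (557.2,97.6) 33x10 ang 1.0 zmed 78.1 max 84.1 [131.0, 172.0, 200.0]
wingR 66 (563.1,-51.2) 34x11 ang 0.2 zmed 77.4 max 81.3 [82.0, 130.0, 163.0]
scene
cover 2373 (558.0,19.0) 282x129 ang 1.4 zmed 42.6 max 47.5 [233.0, 233.0, 233.0]
handle 106 (559.0,18.3) 82x17 ang 0.5 zmed 85.9 max 92.9 [43.0, 43.0, 42.0]
wingL 61 (557.7,92.8) 34x13 ang -2.3 zmed 71.1 max 87.0 [48.0, 105.0, 129.0]
wingR 63 (563.0,-58.9) 33x12 ang 6.6 zmed 73.7 max 84.3 [43.0, 100.0, 125.0]
```

Run:
```python
from plan import *
plan([dict(x=559,y=20.5,z=150,a=182),dict(z=83,v=35,n=2),dict(n=5,jaw=1,sq=90),dict(z=160,v=25,n=1)])
```

```text
[[[-0.001, -0.108, 0.018, 0.0, 0.0, 0.0], [-0.003, -0.216, 0.035, 0.0, 0.0, 0.0], [-0.004, -0.324, 0.053, 0.0, 0.0, 0.0], [-0.005, -0.432, 0.07, 0.0, 0.0, 0.0], [-0.005, -0.432, 0.137, 0.0, 0.0, 0.0]]] {}
[[[0.0, 0.0, 0.067, 0.0, 0.0, 0.0], [0.0, 0.0, 0.067, 0.0, 0.0, 0.0], [0.0, 0.0, 0.067, 0.0, 0.0, 0.0]]] {}
[[[0.0, 0.0, 0.0, 0.0, 0.0, 0.0], [0.0, 0.0, 0.0, 0.0, 0.0, 0.0], [0.0, 0.0, 0.0, 0.0, 0.0, 0.0], [0.0, 0.0, 0.0, 0.0, 0.0, 0.0], [0.0, 0.0, 0.0, 0.0, 0.0, 0.0]]] {'jaw': 1, 'sq': 90}
[[[0.0, 0.0, -0.038, 0.0, 0.0, 0.0], [0.0, 0.0, -0.077, 0.0, 0.0, 0.0], [0.0, 0.0, -0.115, 0.0, 0.0, 0.0], [0.0, 0.0, -0.154, 0.0, 0.0, 0.0], [0.0, 0.0, -0.154, 0.0, 0.0, 0.0]]] {}
time 2.25
```

Request:
carry_out(increments=[[[-0.001,-0.108,0.018,0,0,0],[-0.003,-0.216,0.035,0,0,0],[-0.004,-0.324,0.053,0,0,0],[-0.005,-0.432,0.07,0,0,0],[-0.005,-0.432,0.07,0,0,0]]])

```text
clock: 31.58
tcp_pos: [0.5582, 0.0153, 0.1495]
orientation: [-0.001, -0.012, 1.0, -0.0]
wrist_force: [-0.2, 0.1, 0.8]
finger_gap: 0.0516
grip_force: 0.0
```

Request:
carry_out(increments=[[[0,0,0.067,0,0,0],[0,0,0.134,0,0,0],[0,0,0.134,0,0,0],[0,0,0.134,0,0,0]]])

```text
clock: 32.08
tcp_pos: [0.5592, 0.0202, 0.0844]
orientation: [0.001, -0.016, 1.0, -0.0]
wrist_force: [0.2, -0.2, 0.8]
finger_gap: 0.0512
grip_force: 0.0
```

Request:
carry_out(increments=[[[0,0,0,0,0,0],[0,0,0,0,0,0],[0,0,0,0,0,0],[0,0,0,0,0,0],[0,0,0,0,0,0]]], jaw=1, squeeze=90)

```text
clock: 32.7
tcp_pos: [0.5595, 0.0204, 0.0847]
orientation: [0.001, -0.016, 1.0, -0.0]
wrist_force: [-1.2, 0.3, 4.8]
finger_gap: 0.0101
grip_force: 88.1
```

Request:
carry_out(increments=[[[0,0,-0.02,0,0,0],[0,0,-0.04,0,0,0],[0,0,-0.06,0,0,0],[0,0,-0.06,0,0,0]]])

```text
clock: 33.2
tcp_pos: [0.5595, 0.0201, 0.1144]
orientation: [0.001, -0.016, 1.0, -0.0]
wrist_force: [0.0, 0.0, -2.7]
finger_gap: 0.0104
grip_force: 88.1
```

Run:
```python
from plan import *
s=env.get_state();print(s["tcp_pos"],s["orientation"],s["wrist_force"],s["ft_torque"],s["finger_gap"])
for n in("top","scene"):
    c=cam(n);print(n)
    for nm,b in dict(cover=(.4,.71,-.06,.1,.064,.08)).items():
        for o in seg(c,*b): print(nm,*o)
    cv2.imwrite(f"pics/{n}2.png",cv2.resize(c["frame"][100:300,150:450],(750,500)))
```

```text
[0.5595109  0.02011844 0.1144371 ] [ 1.04797097e-03 -1.62664474e-02  9.99867125e-01 -1.90327070e-04] [ 0.04079234  0.03364784 -2.70541915] [-0.00791857 -0.03415204  0.04181856] 0.010367748315717181
top
cover 45 (563.3,-52.9) 33x7 ang -0.3 zmed 77.9 max 79.9 [55.0, 114.0, 150.0]
scene
cover 2471 (557.8,26.1) 264x145 ang 2.6 zmed 71.9 max 79.9 [240.0, 241.0, 241.0]
```

View pics/scene2.png

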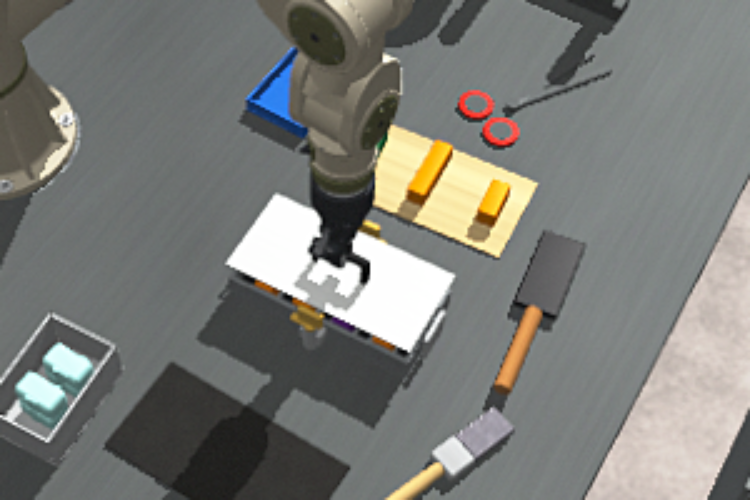

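The cover hangs level around (340,275) and four offcuts are in the tub at (55,380). A violet billet shows under the cover's right half. Next I carry the cover to the pad.

Run:
```python
from plan import *
plan([dict(z=165,v=30),dict(x=558,y=-247,z=160,a=178.1,v=40,n=2)]);
```

```text
[[[0.0, 0.0, -0.052, 0.0, 0.0, 0.0], [0.0, 0.0, -0.103, 0.0, 0.0, 0.0], [0.003, -0.076, -0.102, 0.0, 0.0, 0.001], [0.005, -0.153, -0.1, 0.0, 0.0, 0.003], [0.008, -0.229, -0.099, 0.0, 0.0, 0.004]]] {}
[[[0.001, -0.076, 0.001, 0.0, 0.0, 0.002], [0.002, -0.153, 0.003, 0.0, 0.0, 0.003], [0.002, -0.229, 0.004, 0.0, 0.0, 0.005], [0.003, -0.305, 0.006, 0.0, 0.0, 0.006], [0.003, -0.305, 0.006, 0.0, 0.0, 0.006]]] {}
[[[0.0, 0.0, 0.0, 0.0, 0.0, 0.0]]] {}
time 1.375
```

Request:
carry_out(increments=[[[0,0,-0.052,0,0,0],[0,0,-0.103,0,0,0],[0.003,-0.076,-0.102,0,0,0.001],[0.005,-0.153,-0.1,0,0,0.003],[0.008,-0.229,-0.099,0,0,0.004]]])

```text
clock: 33.92
tcp_pos: [0.5581, -0.0952, 0.1622]
orientation: [-0.0, -0.004, 1.0, 0.0]
wrist_force: [-0.3, 0.3, -2.4]
finger_gap: 0.01
grip_force: 88.2
```

Request:
carry_out(increments=[[[0.001,-0.076,0.001,0,0,0.002],[0.002,-0.153,0.003,0,0,0.003],[0.002,-0.229,0.004,0,0,0.005],[0.003,-0.305,0.006,0,0,0.006],[0.003,-0.305,0.006,0,0,0.006]]])

```text
clock: 34.55
tcp_pos: [0.5577, -0.2496, 0.1588]
orientation: [-0.0, 0.017, 1.0, -0.0]
wrist_force: [-0.0, 1.9, -3.2]
finger_gap: 0.0097
grip_force: 88.4
```

Run:
```python
from plan import *
s=env.get_state();print(s["tcp_pos"],s["orientation"],s["wrist_force"],s["finger_gap"])
for n in("top","scene"):
    c=cam(n);print(n)
    for o in seg(c,.4,.71,-.36,-.13,.105,.13): print("cover",*o)
plan([dict(x=558,y=-247,z=51,a=178.1,v=25,n=2)]);
```

```text
[ 0.55765243 -0.24958669  0.15884761] [-2.84570037e-04  1.70524703e-02  9.99854542e-01 -1.66222644e-04] [-1.18897540e-03  1.87795411e+00 -3.24043327e+00] 0.00970550281077865
top
cover 4858 (559.6,-246.8) 263x126 ang -1.9 zmed 117.0 max 126.4 [250.0, 249.0, 250.0]
scene
cover 2878 (556.9,-248.9) 263x127 ang -1.9 zmed 117.5 max 129.0 [243.0, 243.0, 243.0]
[[[0.0, 0.0, 0.043, 0.0, 0.0, 0.0], [-0.001, 0.0, 0.086, 0.0, 0.0, 0.0], [-0.001, 0.0, 0.13, 0.0, 0.0, 0.0], [-0.001, 0.0, 0.173, 0.0, 0.0, 0.0], [-0.001, -0.001, 0.216, 0.0, 0.0, 0.0]]] {}
[[[0.0, 0.0, 0.0, 0.0, 0.0, 0.0], [0.0, 0.0, 0.0, 0.0, 0.0, 0.0]]] {}
time 0.875
```

Request:
carry_out(increments=[[[0,0,0.043,0,0,0],[0,0,0.086,0,0,0],[0,0,0.13,0,0,0],[0,0,0.173,0,0,0],[0,0,0.2,0,0,0]]])

```text
clock: 35.28
tcp_pos: [0.5575, -0.2451, 0.0585]
orientation: [-0.001, 0.014, 1.0, 0.001]
wrist_force: [-0.6, 0.8, -3.0]
finger_gap: 0.0102
grip_force: 88.3
```

Request:
carry_out(increments=[[[0,0,0.01,0,0,0],[0,0,0.016,0,0,0],[0,0,0.016,0,0,0]]])

```text
clock: 35.65
tcp_pos: [0.5584, -0.247, 0.0523]
orientation: [0.0, 0.015, 1.0, -0.0]
wrist_force: [-0.4, -0.1, -2.8]
finger_gap: 0.0099
grip_force: 88.3
```

Run:
```python
from plan import *
s=env.get_state();print(s["tcp_pos"],s["orientation"],s["wrist_force"],s["finger_gap"])
for n in("top","scene"):
    c=cam(n);print(n)
    for o in seg(c,.4,.71,-.36,-.13,.0055,.03): print("cover",*o)
```

```text
[ 0.55838634 -0.24698638  0.05230457] [ 3.73146830e-04  1.51145099e-02  9.99885669e-01 -2.47468523e-04] [-0.3701462  -0.06417767 -2.79786239] 0.009909756130084964
top
cover 3560 (559.4,-242.4) 266x126 ang -2.5 zmed 10.5 max 29.8 [249.0, 248.0, 249.0]
scene
cover 2596 (557.8,-246.0) 269x142 ang -1.6 zmed 11.4 max 29.3 [237.0, 238.0, 237.0]
```

Request:
carry_out(increments=[[[0.002,-0.004,0.002,0,0,0],[0.002,-0.004,0.004,0,0,0],[0.002,-0.004,0.006,0,0,0],[0.002,-0.004,0.008,0,0,0],[0.002,-0.004,0.008,0,0,0]]])

```text
clock: 36.38
tcp_pos: [0.557, -0.2489, 0.0487]
orientation: [0.0, 0.015, 1.0, -0.0]
wrist_force: [-3.0, 0.3, 5.2]
finger_gap: 0.0101
grip_force: 89.5
```

Request:
carry_out(increments=[[[0,0,0,0,0,0],[0,0,0,0,0,0],[0,0,0,0,0,0]]], jaw=0.4)

```text
clock: 36.75
tcp_pos: [0.5571, -0.2489, 0.0477]
orientation: [0.0, 0.015, 1.0, -0.0]
wrist_force: [0.2, -0.5, -0.4]
finger_gap: 0.0512
grip_force: 0.0
```

Request:
carry_out(increments=[[[0,0,-0.06,0,0,0],[0,0,-0.16,0,0,0],[0,0,-0.25,0,0,0],[0,0.1,-0.25,0,0,0],[0.1,0.15,-0.25,0,0,0]]])

```text
clock: 37.38
tcp_pos: [0.5115, -0.1716, 0.1734]
orientation: [0.002, 0.014, 1.0, -0.001]
wrist_force: [0.1, 0.7, -0.8]
finger_gap: 0.0514
grip_force: 0.0
```

Request:
carry_out(increments=[[[0.1,-0.05,0,0,0,0],[0.2,-0.15,0,0,0,0],[0.3,-0.2,0,0,0,0],[0.3,-0.2,0,0,0,0]]])

```text
clock: 37.88
tcp_pos: [0.3533, -0.2692, 0.1729]
orientation: [-0.0, 0.018, 1.0, -0.0]
wrist_force: [0.8, -0.3, 0.2]
finger_gap: 0.0514
grip_force: 0.0
```

Run:
```python
from plan import *
s=env.get_state();print(s["tcp_pos"],s["joint_pos"])
for n in("top","scene"):
    c=cam(n);np.savez(f"{n}3.npz",**c);print(n)
    for o in seg(c,.4,.71,-.36,-.13,.0055,.02): print("cover",*o)
    for o in seg(c,.4,.71,-.36,-.13,.04,.06): print("handle",*o)
    for o in seg(c,.4,.72,-.05,.09,.026,.037,((0,60,50),(180,255,255)))+seg(c,.38,.72,.15,.36,.02,.045):print(*o)
cv2.imwrite("pics/top3.png",cv2.resize(cv2.imread("pics/x.png") if 0 else dict(np.load("top3.npz"))["frame"],(800,600)))
```

```text
[ 0.3533002  -0.26916747  0.17288022] [-8.31761940e-01  1.03779014e-01 -4.13894524e-01  1.05347991e+00
 -6.16449358e-04 -7.95331102e-01]
top
cover 3798 (559.2,-243.9) 264x134 ang -0.5 zmed 7.3 max 19.5 [249.0, 248.0, 249.0]
handle 195 (559.2,-245.1) 79x12 ang -1.4 zmed 50.1 max 54.5 [101.0, 98.0, 101.0]
449 (645.9,28.3) 99x28 ang -86.4 zmed 32.8 max 36.9 [39.0, 158.0, 245.0]
446 (588.5,24.0) 99x28 ang -89.6 zmed 32.9 max 36.7 [172.0, 69.0, 142.0]
449 (531.1,23.0) 95x28 ang 89.7 zmed 32.9 max 36.9 [44.0, 165.0, 245.0]
453 (475.5,19.3) 98x28 ang -88.4 zmed 32.8 max 36.8 [45.0, 170.0, 249.0]
300 (667.0,256.7) 62x29 ang -84.4 zmed 30.7 max 37.1 [56.0, 168.0, 246.0]
489 (572.2,228.5) 100x29 ang -86.1 zmed 30.7 max 37.5 [54.0, 175.0, 249.0]
489 (478.2,236.0) 100x28 ang -82.4 zmed 30.9 max 35.4 [92.0, 161.0, 83.0]
scene
cover 2348 (556.8,-248.6) 267x137 ang -2.1 zmed 8.6 max 19.7 [241.0, 241.0, 241.0]
handle 110 (557.5,-249.7) 79x14 ang -2.4 zmed 51.0 max 59.5 [62.0, 62.0, 61.0]
200 (473.1,20.2) 110x30 ang -89.5 zmed 31.9 max 36.9 [3.0, 153.0, 236.0]
210 (530.0,21.3) 108x29 ang 89.2 zmed 32.3 max 37.0 [4.0, 154.0, 233.0]
206 (587.9,20.3) 98x28 ang -88.8 zmed 32.1 max 36.9 [172.0, 66.0, 133.0]
224 (644.7,26.6) 107x30 ang -87.9 zmed 32.2 max 37.0 [13.0, 159.0, 234.0]
194 (476.6,230.8) 103x28 ang -82.5 zmed 30.3 max 38.1 [80.0, 144.0, 35.0]
210 (570.4,223.6) 103x30 ang -85.3 zmed 30.6 max 41.1 [18.0, 159.0, 230.0]
133 (666.1,252.6) 67x27 ang -83.1 zmed 30.0 max 38.7 [23.0, 160.0, 224.0]
```

View pics/top3.png

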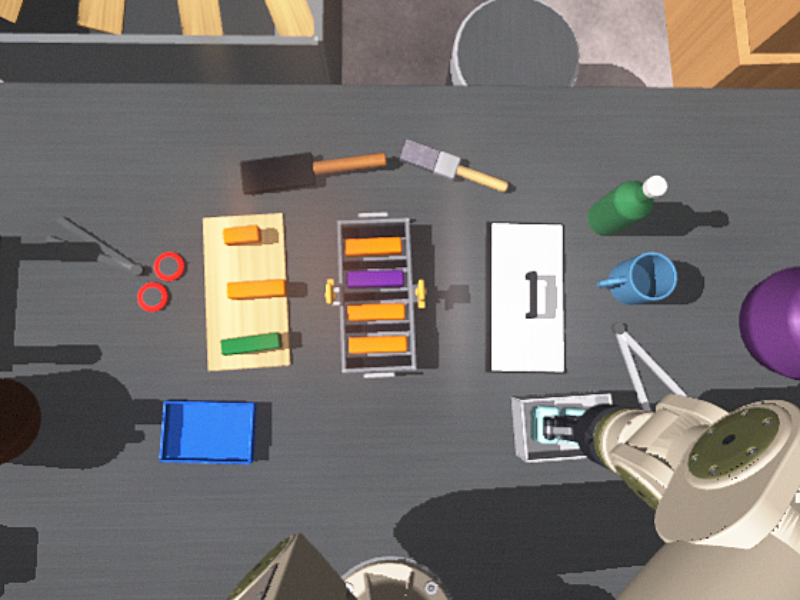

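The picture shows the cover square on the pad at (527,297), the violet billet in the third pocket at (376,279), and the spare knocked sideways to (257,289). Next is the violet billet.

Run:
```python
from plan import *
plan([dict(n=1,jaw=.5),dict(x=480,y=-60,z=150,a=130),dict(x=587,y=21,z=120,a=91,n=2)]);
```

```text
[[[0.0, 0.0, 0.0, 0.0, 0.0, 0.0], [-0.047, 0.085, 0.009, 0.0, 0.0, 0.027], [-0.094, 0.17, 0.018, 0.0, 0.0, 0.053], [-0.141, 0.255, 0.028, 0.0, 0.0, 0.08], [-0.187, 0.34, 0.037, 0.0, 0.0, 0.107]]] {'jaw': 0.5}
[[[0.016, 0.095, 0.009, 0.0, 0.0, 0.027], [0.001, 0.161, 0.024, 0.0, 0.0, 0.054], [-0.013, 0.226, 0.039, 0.0, 0.0, 0.081], [-0.028, 0.292, 0.054, 0.0, 0.0, 0.108], [-0.042, 0.358, 0.069, 0.0, 0.0, 0.135]]] {}
[[[-0.001, 0.0, 0.0, 0.0, 0.0, 0.0], [-0.001, 0.0, 0.0, 0.0, 0.0, 0.0]]] {}
time 1.5
```

Request:
carry_out(increments=[[[0,0,0,0,0,0],[-0.047,0.085,0.009,0,0,0.027],[-0.094,0.17,0.018,0,0,0.053],[-0.141,0.255,0.028,0,0,0.08],[-0.187,0.34,0.037,0,0,0.107]]], jaw=0.5)

```text
clock: 38.6
tcp_pos: [0.456, -0.0992, 0.1542]
orientation: [0.0, 0.343, 0.939, -0.0]
wrist_force: [0.3, -0.3, -0.1]
finger_gap: 0.0428
grip_force: 0.0
```

Request:
carry_out(increments=[[[0.016,0.095,0.009,0,0,0.027],[0.001,0.161,0.024,0,0,0.054],[-0.013,0.226,0.039,0,0,0.081],[-0.028,0.292,0.054,0,0,0.108],[-0.042,0.358,0.069,0,0,0.135]]])

```text
clock: 39.22
tcp_pos: [0.5868, 0.0247, 0.1192]
orientation: [-0.0, 0.699, 0.715, -0.0]
wrist_force: [0.7, -0.3, 0.0]
finger_gap: 0.0427
grip_force: 0.0
```

Request:
carry_out(increments=[[[-0.001,0,0,0,0,0],[-0.001,0,0,0,0,0]]])

```text
clock: 39.48
tcp_pos: [0.5851, 0.0225, 0.1194]
orientation: [-0.0, 0.697, 0.717, -0.001]
wrist_force: [-0.6, -0.1, -0.0]
finger_gap: 0.0426
grip_force: 0.0
```

Run:
```python
from plan import *
s=env.get_state();print(s["tcp_pos"])
c=cam("scene")
for o in seg(c,.4,.72,-.05,.09,.026,.037,((0,60,50),(180,255,255))):print(*o)
plan([dict(x=587,y=21,z=32,a=91,n=2,v=35)]);
```

```text
[0.58511705 0.02250706 0.11936602]
196 (474.4,14.3) 100x30 ang -86.7 zmed 32.5 max 36.9 [3.0, 156.0, 237.0]
185 (530.0,15.8) 97x28 ang -89.1 zmed 32.5 max 37.0 [3.0, 160.0, 239.0]
192 (587.9,17.6) 96x29 ang -89.1 zmed 32.3 max 37.0 [171.0, 65.0, 131.0]
220 (644.2,26.2) 108x29 ang -87.1 zmed 31.7 max 37.0 [14.0, 161.0, 233.0]
[[[-0.001, 0.001, 0.058, 0.0, 0.0, 0.001], [-0.001, 0.003, 0.117, 0.0, 0.0, 0.001], [-0.002, 0.004, 0.175, 0.0, 0.0, 0.002], [-0.002, 0.004, 0.175, 0.0, 0.0, 0.002], [-0.002, 0.004, 0.175, 0.0, 0.0, 0.002]]] {}
time 0.625
```

Request:
carry_out(increments=[[[-0.001,0.002,0.058,0,0,0],[-0.001,0.004,0.117,0,0,0],[-0.001,0.004,0.15,0,0,0],[-0.001,0.004,0.172,0,0,0],[-0.001,0.004,0.172,0,0,0]]])

```text
clock: 40.15
tcp_pos: [0.5871, 0.0207, 0.0336]
orientation: [-0.0, 0.698, 0.716, -0.0]
wrist_force: [-0.6, 0.3, -0.9]
finger_gap: 0.0425
grip_force: 0.0
```

Request:
carry_out(increments=[[[0,0,0,0,0,0],[0,0,0,0,0,0],[0,0,0,0,0,0],[0,0,0,0,0,0]]], jaw=1, squeeze=70)

```text
clock: 40.65
tcp_pos: [0.5883, 0.0208, 0.0351]
orientation: [0.001, 0.698, 0.716, 0.001]
wrist_force: [-0.9, 0.2, 6.6]
finger_gap: 0.0267
grip_force: 71.7
```

Request:
carry_out(increments=[[[0,0,-0.08,0,0,0],[0,0,-0.16,0,0,0],[0,0,-0.24,0,0,0],[0,0,-0.24,0,0,0]]])

```text
clock: 41.15
tcp_pos: [0.5898, 0.0207, 0.1574]
orientation: [0.003, 0.698, 0.716, 0.002]
wrist_force: [0.3, 0.1, -2.1]
finger_gap: 0.0267
grip_force: 70.9
```

Run:
```python
from plan import *
s=env.get_state();print(s["tcp_pos"],s["wrist_force"])
for n in ("scene","top"):
  c=cam(n)
  for o in seg(c,.4,.72,-.08,.12,.1,.2,((120,60,40),(165,255,255)),10):print(n,*o)
  for o in seg(c,.25,.42,.2,.42,.018,.032):print("tray",*o)
plan([dict(x=331,y=303,z=150,a=88,n=1,v=50),dict(z=34,v=35,n=2)]);
```

```text
[0.58984378 0.02070358 0.15740883] [ 0.33798523  0.07753843 -2.07680421]
scene 206 (592.2,7.1) 80x32 ang -82.9 zmed 153.7 max 194.8 [140.0, 54.0, 107.0]
tray 26 (286.3,359.6) 46x22 ang 57.6 zmed 23.6 max 30.9 [176.0, 100.0, 54.0]
tray 28 (280.1,282.0) 63x8 ang 87.0 zmed 22.2 max 28.1 [181.0, 102.0, 52.0]
tray 36 (306.5,227.7) 67x19 ang -20.3 zmed 22.4 max 30.4 [143.0, 76.0, 33.0]
tray 248 (331.9,331.7) 101x97 ang -2.6 zmed 23.4 max 27.9 [159.0, 76.0, 36.0]
[[[0.072, -0.062, 0.001, 0.0, 0.0, 0.001], [0.144, -0.125, 0.002, 0.0, 0.0, 0.002], [0.216, -0.187, 0.003, 0.0, 0.0, 0.004], [0.288, -0.249, 0.004, 0.0, 0.0, 0.005], [0.36, -0.312, 0.004, 0.0, 0.0, 0.006]]] {}
[[[0.07, -0.065, 0.001, 0.0, 0.0, 0.001], [0.14, -0.13, 0.002, 0.0, 0.0, 0.002], [0.209, -0.195, 0.003, 0.0, 0.0, 0.003], [0.209, -0.195, 0.003, 0.0, 0.0, 0.003], [0.209, -0.195, 0.061, 0.0, 0.0, 0.003]]] {}
[[[0.0, 0.0, 0.058, 0.0, 0.0, 0.0], [0.0, 0.0, 0.116, 0.0, 0.0, 0.0], [0.0, 0.0, 0.174, 0.0, 0.0, 0.0], [0.0, 0.0, 0.174, 0.0, 0.0, 0.0], [0.0, 0.0, 0.174, 0.0, 0.0, 0.0]]] {}
time 1.875
```

Request:
carry_out(increments=[[[0.072,-0.062,0.001,0,0,0.001],[0.144,-0.125,0.002,0,0,0.002],[0.216,-0.187,0.003,0,0,0.004],[0.288,-0.249,0.004,0,0,0.005],[0.36,-0.312,0.004,0,0,0.006]]])

```text
clock: 41.88
tcp_pos: [0.4246, 0.1975, 0.1498]
orientation: [-0.001, 0.712, 0.702, -0.002]
wrist_force: [1.2, 0.1, -1.5]
finger_gap: 0.0268
grip_force: 70.7
```

Request:
carry_out(increments=[[[0.07,-0.065,0.001,0,0,0.001],[0.14,-0.13,0.002,0,0,0.002],[0.209,-0.195,0.003,0,0,0.003],[0.209,-0.195,0.003,0,0,0.003],[0.209,-0.195,0.06,0,0,0.003]]])

```text
clock: 42.5
tcp_pos: [0.3317, 0.3035, 0.1218]
orientation: [0.001, 0.718, 0.696, 0.001]
wrist_force: [-0.3, 0.1, -2.0]
finger_gap: 0.0263
grip_force: 70.8
```

Request:
carry_out(increments=[[[0,0,0.058,0,0,0],[0,0,0.116,0,0,0],[0,0,0.15,0,0,0],[0,0,0.15,0,0,0]]])

```text
clock: 43.0
tcp_pos: [0.3295, 0.3009, 0.0446]
orientation: [-0.0, 0.719, 0.695, -0.003]
wrist_force: [-0.9, 1.2, -1.4]
finger_gap: 0.0267
grip_force: 70.7
```

Run:
```python
from plan import *
s=env.get_state();print(s["tcp_pos"],s["wrist_force"],s["orientation"])
c=cam("scene");X=cloud(c)
for o in seg(c,.2,.45,.2,.42,.01,.08,((120,60,40),(165,255,255)),10):print(*o)
cv2.imwrite("pics/s4.png",cv2.resize(c["frame"][80:230,180:380],(800,600)))
```

```text
[0.32952246 0.30090522 0.04459268] [-0.89652671  1.18970137 -1.37789421] [-4.20986291e-04  7.18716128e-01  6.95298036e-01 -2.75508752e-03]
142 (333.2,283.7) 72x35 ang -88.9 zmed 40.0 max 79.7 [129.0, 49.0, 99.0]
```

View pics/s4.png

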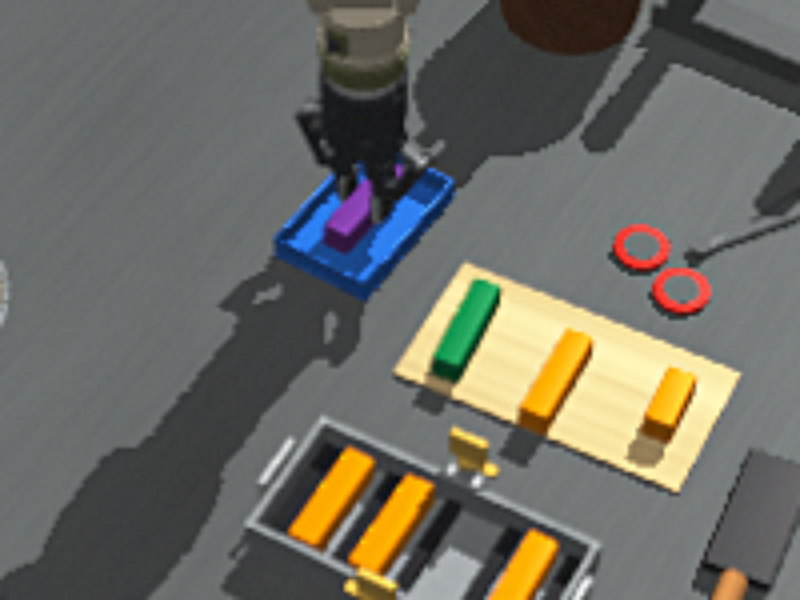

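The violet billet is held level inside the tray (around (365,210)). The spare is at (560,380).

Request:
carry_out(increments=[[[0,0,0.01,0,0,0],[0,0,0.018,0,0,0],[0,0,0.024,0,0,0],[0,0,0.024,0,0,0]]])

```text
clock: 43.55
tcp_pos: [0.3309, 0.3027, 0.0348]
orientation: [0.0, 0.718, 0.696, -0.0]
wrist_force: [0.0, 0.4, -1.5]
finger_gap: 0.0264
grip_force: 70.7
```

Request:
carry_out(increments=[[[0,0,0,0,0,0],[0,0,0,0,0,0],[0,0,0,0,0,0],[0,0,-0.06,0,0,0],[0,0,-0.14,0,0,0]]], jaw=0.5)

```text
clock: 44.18
tcp_pos: [0.3302, 0.3022, 0.1049]
orientation: [-0.0, 0.718, 0.696, -0.001]
wrist_force: [0.7, 0.5, 0.6]
finger_gap: 0.0427
grip_force: 0.0
```

Request:
carry_out(increments=[[[0.0,0.0,-0.1,0,0,0],[0.1,-0.05,-0.1,0,0,0],[0.1,-0.15,-0.1,0,0,0],[0.1,-0.25,-0.1,0,0,0]]])

```text
clock: 44.68
tcp_pos: [0.2066, 0.3571, 0.1549]
orientation: [-0.0, 0.718, 0.696, 0.0]
wrist_force: [-0.5, 0.5, -0.0]
finger_gap: 0.0427
grip_force: 0.0
```

Run:
```python
from plan import *
s=env.get_state();print(s["tcp_pos"],s["orientation"])
for n in("top","scene"):
    c=cam(n);print(n)
    for o in seg(c,.2,.45,.2,.42,.008,.08,((120,60,40),(165,255,255)),10)+seg(c,.38,.72,.13,.36,.02,.045)+seg(c,.4,.72,-.05,.09,.026,.037,((0,60,50),(180,255,255))):print(*o)
plan([dict(x=570,y=225,z=130,a=94.3,n=2),dict(z=30,v=35)]);
```

```text
[0.20663236 0.35712456 0.15490972] [-7.41083653e-05  7.18498220e-01  6.95528787e-01  8.90124607e-05]
top
540 (333.8,305.6) 99x29 ang 89.1 zmed 30.7 max 36.8 [175.0, 63.0, 133.0]
298 (666.8,255.9) 61x30 ang -82.4 zmed 31.2 max 35.4 [58.0, 171.0, 246.0]
486 (572.1,228.6) 101x28 ang -86.0 zmed 30.8 max 36.7 [55.0, 179.0, 250.0]
485 (478.2,236.3) 99x28 ang -82.5 zmed 31.0 max 36.5 [93.0, 164.0, 86.0]
36 (381.4,319.2) 80x2 ang 89.2 zmed 24.2 max 27.1 [205.0, 96.0, 42.0]
449 (646.1,28.4) 99x29 ang -87.1 zmed 32.7 max 36.9 [40.0, 162.0, 246.0]
452 (531.2,22.9) 95x28 ang 89.9 zmed 32.9 max 37.0 [46.0, 168.0, 246.0]
454 (475.0,19.5) 97x27 ang 89.6 zmed 32.8 max 37.0 [46.0, 174.0, 250.0]
scene
225 (333.0,307.1) 119x32 ang 89.1 zmed 29.0 max 38.9 [133.0, 49.0, 103.0]
201 (477.1,231.0) 105x28 ang -82.8 zmed 29.5 max 39.4 [79.0, 142.0, 34.0]
213 (571.0,221.5) 103x29 ang -86.3 zmed 29.6 max 38.9 [18.0, 159.0, 229.0]
135 (665.8,252.6) 68x28 ang -84.3 zmed 30.1 max 37.4 [23.0, 160.0, 224.0]
196 (474.6,14.3) 97x31 ang -88.3 zmed 32.1 max 36.9 [3.0, 156.0, 238.0]
209 (530.5,20.6) 104x31 ang -89.0 zmed 31.8 max 36.9 [4.0, 156.0, 235.0]
227 (644.6,25.6) 108x29 ang -86.0 zmed 32.7 max 36.9 [14.0, 158.0, 231.0]
[[[-0.034, 0.106, 0.007, 0.0, 0.0, -0.002], [-0.069, 0.212, 0.014, 0.0, 0.0, -0.005], [-0.103, 0.317, 0.02, 0.0, 0.0, -0.007], [-0.137, 0.423, 0.027, 0.0, 0.0, -0.009], [-0.172, 0.529, 0.034, 0.0, 0.0, -0.012]]] {}
[[[-0.042, 0.103, 0.007, 0.0, 0.0, -0.002], [-0.084, 0.206, 0.013, 0.0, 0.0, -0.004], [-0.084, 0.206, 0.013, 0.0, 0.0, -0.004], [-0.084, 0.206, 0.013, 0.0, 0.0, -0.004], [-0.084, 0.206, 0.08, 0.0, 0.0, -0.004]]] {}
[[[0.0, 0.0, 0.067, 0.0, 0.0, 0.0], [0.0, 0.001, 0.133, 0.0, 0.0, 0.0]]] {}
time 1.5
```

Request:
carry_out(increments=[[[-0.034,0.106,0.007,0,0,-0.002],[-0.069,0.212,0.014,0,0,-0.005],[-0.103,0.317,0.02,0,0,-0.007],[-0.137,0.423,0.027,0,0,-0.009],[-0.172,0.529,0.034,0,0,-0.012]]])

```text
clock: 45.4
tcp_pos: [0.4717, 0.2613, 0.1379]
orientation: [0.0, 0.692, 0.722, 0.0]
wrist_force: [-0.1, 1.6, 0.3]
finger_gap: 0.0423
grip_force: 0.0
```

Request:
carry_out(increments=[[[-0.042,0.103,0.007,0,0,-0.002],[-0.084,0.206,0.013,0,0,-0.004],[-0.084,0.206,0.013,0,0,-0.004],[-0.084,0.206,0.013,0,0,-0.004]]])

```text
clock: 45.9
tcp_pos: [0.5738, 0.2243, 0.1308]
orientation: [-0.0, 0.683, 0.731, -0.001]
wrist_force: [-0.5, 0.7, -0.2]
finger_gap: 0.0425
grip_force: 0.0
```

Run:
```python
from plan import *
s=env.get_state();print(s["tcp_pos"],s["orientation"])
c=cam("scene")
for o in seg(c,.38,.72,.13,.36,.02,.045):print(*o)
plan([dict(x=570,y=225,z=33,a=94.3,v=35)]);
```

```text
[0.57378864 0.22431366 0.13079531] [-4.23110343e-04  6.82839850e-01  7.30567749e-01 -5.69697310e-04]
201 (477.6,229.6) 103x29 ang -83.0 zmed 30.4 max 39.7 [81.0, 146.0, 36.0]
208 (570.6,223.1) 103x31 ang -86.2 zmed 30.1 max 38.1 [18.0, 166.0, 233.0]
134 (666.3,251.1) 64x27 ang -84.4 zmed 29.8 max 38.7 [24.0, 165.0, 225.0]
[[[0.0, -0.002, 0.065, 0.0, 0.0, 0.0], [0.001, -0.004, 0.131, 0.0, 0.0, -0.001], [0.001, -0.006, 0.196, 0.0, 0.0, -0.001]]] {}
time 0.375
```

Request:
carry_out(increments=[[[0,-0.001,0.065,0,0,0],[0,-0.001,0.131,0,0,0],[0,-0.001,0.17,0,0,0],[0,-0.001,0.192,0,0,0],[0,-0.001,0.192,0,0,0]]])

```text
clock: 46.58
tcp_pos: [0.5725, 0.2252, 0.0353]
orientation: [-0.0, 0.682, 0.731, -0.0]
wrist_force: [0.6, 0.4, 0.6]
finger_gap: 0.0425
grip_force: 0.0
```

Request:
carry_out(increments=[[[0,0,0,0,0,0],[0,0,0,0,0,0],[0,0,0,0,0,0],[0,0,0,0,0,0]]], jaw=1, squeeze=70)

```text
clock: 47.08
tcp_pos: [0.5742, 0.2251, 0.0368]
orientation: [0.0, 0.682, 0.731, 0.001]
wrist_force: [-2.6, 0.2, 6.5]
finger_gap: 0.0261
grip_force: 71.6
```

Request:
carry_out(increments=[[[0,0,-0.08,0,0,0],[0,0,-0.16,0,0,0],[0,0,-0.24,0,0,0],[0,0,-0.24,0,0,0]]])

```text
clock: 47.58
tcp_pos: [0.5761, 0.2253, 0.1593]
orientation: [0.002, 0.683, 0.731, 0.003]
wrist_force: [-0.4, -0.0, -2.1]
finger_gap: 0.0264
grip_force: 70.7
```

Run:
```python
from plan import *
s=env.get_state();print(s["tcp_pos"],s["orientation"],s["wrist_force"])
plan([dict(x=587,y=20.8,z=150,a=92,v=45,n=2)])
```

```text
[0.57608561 0.22532022 0.15933545] [0.00215465 0.68252661 0.73085083 0.00313908] [-0.40829663 -0.00702726 -2.06341879]
[[[-0.082, -0.001, 0.004, 0.0, 0.0, 0.001], [-0.164, -0.003, 0.007, 0.0, 0.0, 0.002], [-0.246, -0.004, 0.011, 0.001, 0.0, 0.003], [-0.328, -0.005, 0.015, 0.001, 0.0, 0.004], [-0.41, -0.006, 0.018, 0.001, 0.0, 0.005]]] {}
[[[0.0, 0.0, 0.0, 0.0, 0.0, 0.0], [0.0, 0.0, 0.0, 0.0, 0.0, 0.0]]] {}
time 0.875
```

Request:
carry_out(increments=[[[-0.082,-0.001,0.004,0,0,0.001],[-0.164,-0.003,0.007,0,0,0.002],[-0.246,-0.004,0.011,0,0,0.003],[-0.328,-0.005,0.015,0,0,0.004],[-0.41,-0.006,0.018,0,0,0.005]]])

```text
clock: 48.2
tcp_pos: [0.5836, 0.0187, 0.1446]
orientation: [-0.001, 0.694, 0.72, -0.001]
wrist_force: [1.0, -0.2, -1.4]
finger_gap: 0.0263
grip_force: 70.7
```

Request:
carry_out(increments=[[[0,0,0.06,0,0,0],[0,0,0.1,0,0,0],[0,0,0.1,0,0,0],[0,0,0.1,0,0,0]]])

```text
clock: 48.7
tcp_pos: [0.5845, 0.0201, 0.0963]
orientation: [-0.0, 0.694, 0.72, -0.0]
wrist_force: [0.1, 0.1, -1.1]
finger_gap: 0.0263
grip_force: 70.6
```

Run:
```python
from plan import *
s=env.get_state();print(s["tcp_pos"],s["orientation"],s["wrist_force"],s["finger_gap"])
for n in("top","scene"):
    c=cam(n);print(n)
    for o in seg(c,.5,.66,-.06,.12,.055,.105,((5,120,50),(25,255,255)),10):print(*o)
    if n=="scene": cv2.imwrite("pics/s5.png",cv2.resize(c["frame"][130:250,210:370],(800,600)))
```

```text
[0.58452957 0.02011248 0.09633279] [-9.96761524e-05  6.93840845e-01  7.20128352e-01 -1.72618695e-04] [ 0.11998614  0.08072421 -1.05347494] 0.026293120970872816
top
51 (562.1,-52.7) 31x7 ang -1.0 zmed 78.3 max 82.1 [61.0, 131.0, 170.0]
scene
187 (587.0,3.8) 74x30 ang -87.8 zmed 89.3 max 103.1 [5.0, 137.0, 208.0]
15 (571.0,-56.8) 16x6 ang -5.4 zmed 75.8 max 85.3 [44.0, 108.0, 137.0]
```

View pics/s5.png

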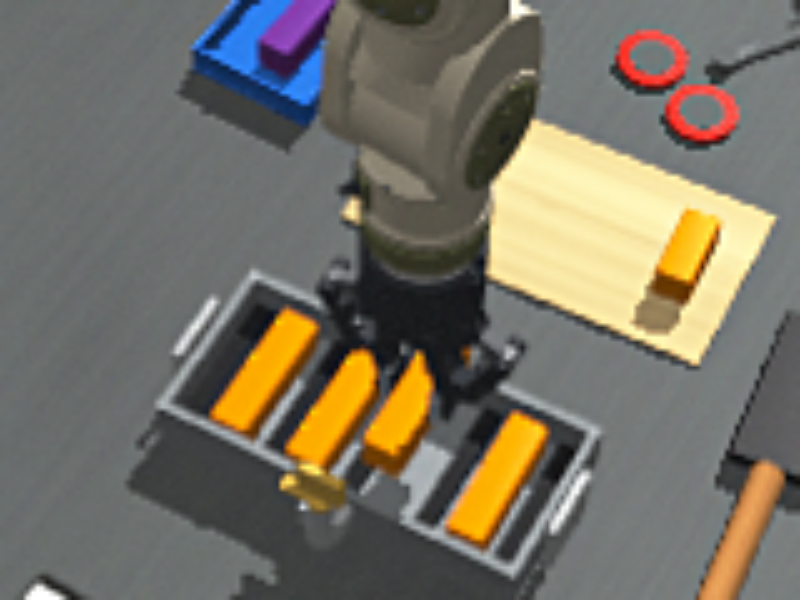

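The spare hangs level above the empty pocket (front end at (390,450), pocket floor at (410,480)). I shift it 2 mm in +x and lower it.

Request:
carry_out(increments=[[[0,0.004,0.03,0,0,0],[0,0.004,0.06,0,0,0],[0,0.004,0.09,0,0,0],[0,0.004,0.111,0,0,0],[0,0.004,0.111,0,0,0]]])

```text
clock: 49.42
tcp_pos: [0.5862, 0.0201, 0.0399]
orientation: [-0.0, 0.694, 0.72, -0.0]
wrist_force: [0.0, -0.3, -2.5]
finger_gap: 0.0264
grip_force: 70.6
```

Request:
carry_out(increments=[[[0,0,0,0,0,0],[0,0,0.002,0,0,0],[0,0,0.002,0,0,0]]])

```text
clock: 49.8
tcp_pos: [0.5865, 0.0201, 0.0399]
orientation: [0.0, 0.694, 0.72, -0.0]
wrist_force: [0.3, -0.7, -2.6]
finger_gap: 0.0262
grip_force: 70.6
```

Request:
carry_out(increments=[[[0,0,0,0,0,0],[0,0,0,0,0,0],[0,0,0,0,0,0],[0,0,-0.06,0,0,0],[0,0,-0.14,0,0,0]]], jaw=0.5)

```text
clock: 50.42
tcp_pos: [0.5855, 0.0202, 0.1096]
orientation: [-0.001, 0.694, 0.72, -0.001]
wrist_force: [0.1, -0.2, 1.0]
finger_gap: 0.0427
grip_force: 0.0
```

Request:
carry_out(increments=[[[0,0,-0.1,0,0,0],[0,0,-0.2,0,0,0],[0.0,-0.1,-0.2,0,0,0],[0.05,-0.22,-0.2,0,0,0],[0.1,-0.34,-0.2,0,0,0]]])

```text
clock: 51.05
tcp_pos: [0.418, 0.0623, 0.21]
orientation: [0.0, 0.694, 0.72, 0.0]
wrist_force: [-0.3, 0.2, -0.3]
finger_gap: 0.0427
grip_force: 0.0
```

Run:
```python
from plan import *
s=env.get_state();print(s["tcp_pos"],s["wrist_force"])
for n in("top","scene"):
    c=cam(n);print(n)
    for o in seg(c,.4,.72,-.05,.09,.02,.06,((0,60,50),(180,255,255)))+seg(c,.38,.72,.13,.36,.02,.045)+seg(c,.4,.71,-.36,-.13,.04,.06):print(*o)
    cv2.imwrite(f"pics/{n}6.png",cv2.resize(c["frame"],(800,600)))
```

```text
[0.41801929 0.06228549 0.21002604] [-0.30987727  0.17632902 -0.30999121]
top
466 (645.9,28.3) 99x28 ang -86.8 zmed 32.8 max 37.3 [34.0, 147.0, 240.0]
470 (588.9,24.0) 99x28 ang -87.7 zmed 32.7 max 37.5 [38.0, 153.0, 242.0]
461 (531.1,24.2) 98x27 ang 90.0 zmed 32.8 max 38.9 [40.0, 155.0, 241.0]
298 (475.8,4.6) 68x27 ang -88.3 zmed 32.6 max 37.9 [41.0, 161.0, 246.0]
295 (666.9,256.2) 62x28 ang -83.8 zmed 31.0 max 35.9 [54.0, 159.0, 242.0]
71 (491.9,207.2) 40x10 ang -89.7 zmed 30.7 max 34.6 [88.0, 148.0, 102.0]
196 (559.2,-245.6) 80x13 ang -0.9 zmed 49.8 max 55.7 [90.0, 87.0, 90.0]
scene
249 (474.4,18.7) 109x35 ang -83.2 zmed 31.5 max 40.9 [6.0, 147.0, 224.0]
254 (529.7,20.9) 110x32 ang -86.5 zmed 32.2 max 41.0 [6.0, 148.0, 223.0]
253 (587.1,22.4) 110x30 ang -86.9 zmed 31.9 max 41.9 [7.0, 155.0, 231.0]
268 (644.1,26.7) 110x29 ang -86.2 zmed 32.1 max 40.7 [14.0, 156.0, 228.0]
198 (476.9,229.8) 102x30 ang -81.9 zmed 29.9 max 39.9 [80.0, 144.0, 35.0]
131 (665.8,250.7) 67x28 ang -84.3 zmed 30.3 max 41.2 [23.0, 162.0, 225.0]
108 (556.2,-250.1) 80x12 ang -1.2 zmed 49.8 max 59.7 [61.0, 61.0, 60.0]
```

View pics/scene6.png

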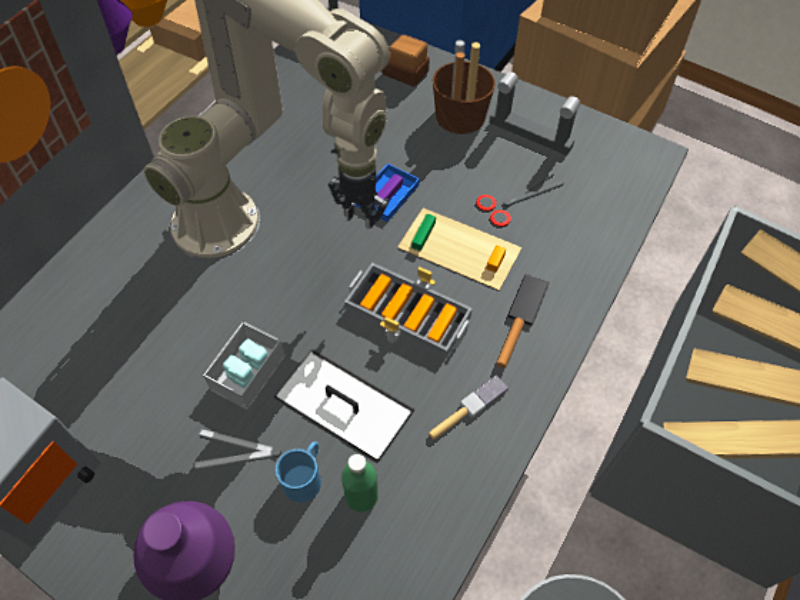

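Everything is in place: four ambers lie flat in the kit (410,305), the violet is in the tray (388,188), the cover is on the pad (343,403) and the offcuts are in the tub (245,360). The bystanders haven't moved. Handing in.

```bash
python3 -c "
from workcell import env
print(env.hand_in())"
```

```text
the job is handed in; nothing more can be done
None
```

The job is done and handed in at about 51 s on the robot's clock; the hand-in returned no verdict. All four offcuts are in the tub, both thumbscrews are turned to their stops, the cover lies flat and square on the pad, the violet billet is in the blue tray, and the full-length amber spare is in its pocket. In the last pictures the other billets and the bystanders looked undisturbed.

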